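Find the full grease cartridge by hefting and lock it into the dispenser

ROBOT

A 6-joint arm with a two-finger parallel gripper is mounted at the origin on a cart in front of the work surface, level with it; the furniture and walls round the work are solid. World frame = base frame: x ahead of the robot, y to its left, z up, the work surface at z = 0. Lengths are in m, angles in rad, forces in N, time in s.
With the tool pointing down it reaches from about 0.35 to 0.875 m from the base axis. Payload 4.2 kg.
Tool frame: the origin (TCP) lies at the very end of the fingers, on their centre line; the grasp point (between the pads) lies hold_point_z behind it (hold_point_z is the distance from the TCP to the grasp point, in m); x points along the fingers, y is the direction in which the jaws open and shut, and the axes are right-handed (so a half turn about x gives the same grasp; the last joint's range is limited). The gripper opens to 85 mm and grips with 20 to 120 N. Pads are 22 mm wide; open, the fingers measure 114 mm over their backs; the gripper's body (76 mm by 85 mm) begins 54 mm behind the grasp point. The pads swing forward as they close: fully open they stand 13 mm farther back than shut.
Start: joints at [1.518, 0.385, 0.008, 0, -1.194, -0.259], TCP at [0.192, 0.595, 0.231] pointing down, gripper open.
Joint ranges: [-3.14, 3.14], [-1.21, 2.06], [-1.07, 1.41], [-3.16, 2.05], [-2.99, -0.16], [-3.1, 3.1]. Speed limits (rad/s): [2.79, 2.79, 3.14, 3.14, 3.14, 3.14].

INTERFACE

Orientations are given as a unit quaternion [w, x, y, z].
In Python, from cell import * gives the robot as it stands.
- The arm moves only by the tool send_rows, never from a script. Its argument "commands" is one flat list of numbers, 4 for each row, row after row: the shift along the tool's x, y, z in m, then the turn about the tool's x in degrees. In form: [tx, ty, tz, yaw, tx, ty, tz, yaw, ...]. A call has 1 to 20 rows; each row is the pose to reach, as a shift and turn from the pose measured when the call began, along the tool's axes at that moment; what a row does not reach only later rows make up. A row lasts 1/12 s, in which the tool goes at most 41.7 mm and 7.16 degrees, less where a joint would pass 70% of its speed; a pose out of reach is approached as far as the arm can. A call with a gripper value outside its range is refused whole. "claw" is the opening, from 0 (shut) to 1 (fully open), set as the call begins (left out, the last holds). The fingers move at their own pace and stop on an object; "newtons" is the grip in N (left out, the last holds). Time passes only in rows, so rows that repeat a pose let the fingers close. It gives the time, the measured TCP pose, the force and the opening at its end, in the units of the state.
- read_state(): the state, without advancing time (a new reading comes with each control period).
- get_image(name): name is "scene" or "top" or "wrist"; returns a dict with "color" (420x560x3 uint8, red, green, blue), "z_map" (420x560 float32, m along the optical axis (not along the pixel's ray), 0 where there is no reading), "mtx" (3x3 intrinsics, pixels), "rvec" (rotation vector, rad) and "tvec" (3), from world to camera coordinates, as OpenCV has them. Camera axes: x right, y down, z forward; pixel columns grow to the right and rows downward; lengths in m; the calibration is good to about 2 mm. A picture is of the moment at which its call begins.
- sign_off(): hands the job in, once; it reports no verdict.
Trained networks look in the newest picture that a camera, given by its name, has taken for a name from the list of things; names that differ only in an ending like _2 or _b are one class to them, and where a whole thing is asked for, a point or a joint stands for the part that bears it (a point fixed in the world has none). Each returns a list of dicts, best first, with "score" (0 to 1); they miss things now and then, are a little off and sometimes report something else, mostly with a low value. They report only what shows in the picture. A call takes as long as a camera call. They do not tell look-alikes from the thing itself.
- boxes_of(camera, name): "at" ([row, column] in pixels, amid what is visible of it).
- masks_of(camera, name): "pixels" (420x560 bool, what is visible of it) and "at" ([row, column] in pixels, amid what is visible of it).
The state is a dict: "time": time; "joints": joint angles; "dq": joint speeds; "joint_efforts": joint torques, N m; "position": TCP position; "eef_rot": TCP orientation; "force": force on the tool from outside, world axes, zero at the start; "torque": the same for the moment, N m; "gripper_width": finger opening in m.
Only numpy, scipy, OpenCV 4.12 (cv2) and the standard library are available. Lean on these libraries where they do the work, as an engineer would, in place of code of your own. Each camera call takes 0.05 s, during which the arm holds its last target. There are 200 camera calls.

TASK

Only one of the three identical sealed grease cartridges in the steel tray is still full: find it by lifting them, then put that one into the sloping bayonet collar of the grease dispenser, lugs through the notches and fully home, turn it clockwise as far as it goes so that it is locked, and let go. Leave the two empty cartridges standing upright in the tray, never knock a cartridge over, and do not disturb the other things in the tray or the roll of white tape.

Things in the scene. Friction and masses are not known exactly. Their poses are not given: they have to be found in the camera images.
- cartridge_1: one of three sealed grease cartridges that look exactly alike: one is full (0.5 to 0.7 kg), two are empty (0.15 to 0.19 kg), and which is full differs at each start. Aluminium can, diameter 60 mm, 128 mm high over all, standing on its foot on the tray's floor. Origin: centre of the foot's underside; z up its axis. A half turn about z gives the same shape
- cartridge_2: another of the three, same shape, size and axes; may be full or empty. The foot they all have: grey plastic, diameter 52 mm, z 0 to 14 mm, with two bayonet lugs at its lower edge (14 mm wide, z 0.5 to 6.5 mm) that reach out to 34 mm from the axis along +y and -y; above it a flange, diameter 67 mm, z 14 to 19 mm
- cartridge_3: another of the three, same shape, size and axes; may be full or empty. The top they all have: black cap, diameter 62 mm, its top at z 98 mm, and on it an upright wing grip 14 mm thick (x), 52 mm long (along y, the same way as the lugs), z 98 to 128 mm: grasp across the wing, fingertips just above the cap
- collar: round aluminium bayonet collar, outer diameter 86 mm, on the dispenser's sloping face. Origin: on its axis where the underside of a fully seated cartridge's foot lies, 73 mm above the bench. z: its axis, up out of it, leaning 30 degrees from vertical towards the dispenser's low front; y: level, towards the notches. The cartridge goes in along -z with its lugs and wing along +y and -y
- collar_rim (a point): centre of the collar's rim, 14 mm up its axis, where the flange comes to rest; axes as the collar's. Opening 58 mm wide (61 at the top edge), notches 22 mm wide at +y and -y, rim 5 mm thick, under it a hollow of 75 mm diameter for the lugs. Once home, a cartridge turns only clockwise (looking down into the collar), freely, to a firm stop at about 80 degrees, and stays there
- dispenser: grease dispenser, fixed: grey wedge-shaped console 120 mm wide, white pump box behind, base plate 225 x 150 mm. Origin: on the bench below the collar's seat; x from its low front to the pump box, z up. The slope rises from 28 mm at x -75 mm to 108 mm at x 66 mm; pump box 155 mm high, x 64 to 126 mm; a brass outlet sticks out 28 mm in front, 20 mm up
- parts_tray: shallow pressed steel tray, 190 mm (x) by 272 mm (y), floor 2 mm thick, rim 17 mm high, fixed; origin at the centre of its underside. The cartridges stand in a row along its y on the -x half (nearer the robot), small things lie on the +x half
- felt_tin: round tin with a green lid, diameter 66 mm, 30 mm high, lying in the tray; a bystander; origin at the centre of its underside
- weight_1: brass weight with a knob, diameter 36 mm, 40 mm high, standing in the tray; a bystander; origin at the centre of its underside
- rubber_stick_1: pale green rubber block, 18 x 42 x 13 mm, lying in the tray; a bystander; origin at the centre of its underside
- tape_white: roll of white tape, diameter 102 mm, 26 mm high, lying on the bench behind the dispenser and the tray; a bystander; origin at the centre of its underside
There are look-alikes about, which are no part of the job. What is shaped like the cartridge_3 but green is not meant.

How it is judged:
At the end, for the whole second after the job is handed in: The full cartridge sits in the collar (foot within 6 mm of the seated point, axes within 0.12 rad), turned at least 60 degrees from the notches, its weight (over 3.2 N) on the dispenser, at rest. The two others stand upright (within 0.1 rad) on the tray's floor, at rest (((distance between cartridge_1 and collar below 0.006 m and angle between the z axis of cartridge_1 and the z axis of collar, either way round below 0.12 rad and angle between the y axis of cartridge_1 and the y axis of collar, either way round above 1.05 rad and contact force between cartridge_1 and dispenser above 3.2 N and linear speed of each of cartridge_1, cartridge_2, cartridge_3 below 0.02 m/s and angle between each of cartridge_2, cartridge_3's own z axis and vertical below 0.1 rad and height (world z) of cartridge_2 between -0.002 and 0.008 m and x of cartridge_2 in the frame of parts_tray between -0.08 and 0.08 m and y of cartridge_2 in the frame of parts_tray between -0.12 and 0.12 m and height (world z) of cartridge_3 between -0.002 and 0.008 m and x of cartridge_3 in the frame of parts_tray between -0.08 and 0.08 m and y of cartridge_3 in the frame of parts_tray between -0.12 and 0.12 m) or (distance between cartridge_2 and collar below 0.006 m and angle between the z axis of cartridge_2 and the z axis of collar, either way round below 0.12 rad and angle between the y axis of cartridge_2 and the y axis of collar, either way round above 1.05 rad and contact force between cartridge_2 and dispenser above 3.2 N and linear speed of each of cartridge_2, cartridge_1, cartridge_3 below 0.02 m/s and angle between each of cartridge_1, cartridge_3's own z axis and vertical below 0.1 rad and height (world z) of cartridge_1 between -0.002 and 0.008 m and x of cartridge_1 in the frame of parts_tray between -0.08 and 0.08 m and y of cartridge_1 in the frame of parts_tray between -0.12 and 0.12 m and height (world z) of cartridge_3 between -0.002 and 0.008 m and x of cartridge_3 in the frame of parts_tray between -0.08 and 0.08 m and y of cartridge_3 in the frame of parts_tray between -0.12 and 0.12 m) or (distance between cartridge_3 and collar below 0.006 m and angle between the z axis of cartridge_3 and the z axis of collar, either way round below 0.12 rad and angle between the y axis of cartridge_3 and the y axis of collar, either way round above 1.05 rad and contact force between cartridge_3 and dispenser above 3.2 N and linear speed of each of cartridge_3, cartridge_1, cartridge_2 below 0.02 m/s and angle between each of cartridge_1, cartridge_2's own z axis and vertical below 0.1 rad and height (world z) of cartridge_1 between -0.002 and 0.008 m and x of cartridge_1 in the frame of parts_tray between -0.08 and 0.08 m and y of cartridge_1 in the frame of parts_tray between -0.12 and 0.12 m and height (world z) of cartridge_2 between -0.002 and 0.008 m and x of cartridge_2 in the frame of parts_tray between -0.08 and 0.08 m and y of cartridge_2 in the frame of parts_tray between -0.12 and 0.12 m))); the robot touches nothing.
It fails at once if a cartridge is knocked over (tilted more than 1 rad) (angle between any of cartridge_1, cartridge_2, cartridge_3's own z axis and vertical above 1 rad).
It fails at once if the tin in the tray is pushed more than 30 mm away or knocked over (distance of felt_tin from where it was at the start of the episode above 0.03 m or angle between felt_tin's own z axis and vertical above 0.6 rad).
It fails at once if the brass weight in the tray is pushed more than 30 mm away or knocked over (distance of weight_1 from where it was at the start of the episode above 0.03 m or angle between weight_1's own z axis and vertical above 0.6 rad).
It fails at once if the rubber block in the tray is pushed more than 30 mm away or knocked over (distance of rubber_stick_1 from where it was at the start of the episode above 0.03 m or angle between rubber_stick_1's own z axis and vertical above 0.6 rad).
It fails at once if the roll of white tape is pushed more than 30 mm away or knocked over (distance of tape_white from where it was at the start of the episode above 0.03 m or angle between tape_white's own z axis and vertical above 0.6 rad).
It also fails if it takes over 64 s, if anything falls off the work surface, if the arm or the gripper's body presses on something with over 40 N, if the wrist force passes 120 N, or if a joint passes its speed limit or range.

## Working session

There is one attempt and no reset: what is moved stays moved. The work goes in short steps, Python scripts to look and compute and a tool call to move; the robot and the scene stay as the last step left them, time stands still between calls to the robot, and variables do not carry over. Pictures are saved under pics/ and viewed, about 8 in all and at most 12, crops included, and the job is handed in when it is done.

Besides the shell and the picture viewer there is one more tool, called by a JSON object that holds its "fn" and its "kwargs", one argument or row to a line. send_rows: Moves the arm, as the interface text tells. Its arguments: {"type":"object","properties":{"commands":{"type":"array"},"claw":{"type":"number"},"newtons":{"type":"number"}},"required":["commands"]}

```bash
ls; mkdir -p pics; cat > h.py <<'E'
from cell import *
import numpy as np, cv2
from scipy.spatial.transform import Rotation as R
def save(im,name): cv2.imwrite('pics/'+name,cv2.cvtColor(im,cv2.COLOR_RGB2BGR))
def world(d,rc):
    rc=np.atleast_2d(rc).astype(int); z=d['z_map'][rc[:,0],rc[:,1]]
    K=d['mtx']; p=np.c_[(rc[:,1]-K[0,2])/K[0,0]*z,(rc[:,0]-K[1,2])/K[1,1]*z,z]
    Rm=cv2.Rodrigues(np.array(d['rvec'],float))[0]; w=(p-np.ravel(d['tvec']))@Rm
    return w[z>0]
def rot(s): q=s['eef_rot']; return R.from_quat([q[1],q[2],q[3],q[0]])
E
python3 - <<'E'
from h import *
s=read_state(); print({k:np.round(v,3) for k,v in s.items()}); print(rot(s).as_matrix().round(3)); 
try: print(hold_point_z)
except Exception as e: print(e)
a=get_image('scene'); b=get_image('top')
save(a['color'],'s0.png'); save(b['color'],'t0.png')
for c,d in (('scene',a),('top',b)):
  print(c,'cam pos',(-cv2.Rodrigues(np.array(d['rvec'],float))[0].T@np.ravel(d['tvec'])).round(3))
  for n in ['cartridge_1','collar','dispenser','parts_tray','felt_tin','weight_1','rubber_stick_1','tape_white']:
    for m in masks_of(c,n):
      w=world(d,np.argwhere(m['pixels'])); 
      print(n,round(m['score'],2),np.round(m['at']),len(w), np.median(w,0).round(3) if len(w) else '', w.min(0).round(3),w.max(0).round(3))
E
```

```text
pics
{'time': np.float64(0.0), 'joints': array([ 1.518e+00,  3.860e-01,  7.000e-03, -1.000e-03, -1.194e+00,
       -2.590e-01]), 'dq': array([-0.002, -0.001,  0.002,  0.   , -0.001,  0.001]), 'joint_efforts': array([-1.0000e-03, -3.9229e+01,  1.8841e+01,  4.1860e+00, -5.0000e-03,
       -0.0000e+00]), 'position': array([0.192, 0.594, 0.23 ]), 'eef_rot': array([ 0.109, -0.698,  0.111,  0.699]), 'force': array([ 0.828, -0.323, -0.312]), 'torque': array([ 0.044,  0.013, -0.025]), 'gripper_width': np.float64(0.085)}
[[-0.001 -0.307 -0.952]
 [-0.002 -0.952  0.307]
 [-1.     0.002 -0.   ]]
0.0187
scene cam pos [-0.117 -0.753  0.526]
cartridge_1 0.7 [231. 300.] 949 [ 0.544 -0.085  0.082] [ 0.499 -0.102  0.003] [ 0.604 -0.036  0.13 ]
cartridge_1 0.67 [243. 282.] 828 [ 0.465 -0.117  0.087] [ 0.418 -0.136  0.003] [0.602 0.096 0.131]
cartridge_1 0.58 [202. 283.] 757 [0.62  0.082 0.084] [ 0.449 -0.092 -0.003] [0.806 0.327 0.129]
collar 0.58 [188. 227.] 632 [0.585 0.271 0.074] [0.541 0.227 0.047] [0.634 0.314 0.106]
dispenser 0.76 [194. 235.] 3532 [0.604 0.269 0.068] [ 0.473  0.162 -0.407] [1.936
[... 924 characters left out ...]
 0.502 -0.06   0.134]
collar 0.6 [216. 181.] 1207 [0.587 0.272 0.076] [0.543 0.229 0.056] [0.63  0.314 0.11 ]
dispenser 0.9 [207. 171.] 6878 [0.609 0.282 0.082] [ 0.475  0.164 -0.003] [0.784 0.418 0.16 ]
parts_tray 0.89 [266. 358.] 5953 [ 0.47  -0.145  0.003] [ 0.327 -0.278 -0.004] [0.637 0.006 0.103]
felt_tin 0.76 [214. 359.] 611 [ 0.584 -0.146  0.032] [ 0.555 -0.18   0.003] [ 0.618 -0.116  0.037]
weight_1 0.77 [254. 378.] 202 [ 0.487 -0.192  0.028] [ 0.471 -0.212  0.003] [ 0.507 -0.178  0.047]
rubber_stick_1 0.43 [290. 390.] 154 [ 0.414 -0.215  0.015] [ 0.401 -0.24   0.001] [ 0.428 -0.194  0.02 ]
tape_white 0.58 [142. 251.] 745 [0.761 0.104 0.026] [ 0.711  0.054 -0.002] [0.819 0.152 0.032]
```

```bash
python3 - <<'E'
import cv2
a=cv2.imread('pics/s0.png')[130:330,170:370]; b=cv2.imread('pics/t0.png')[100:360,100:440]
cv2.imwrite('pics/s1.png',cv2.resize(a,None,fx=3,fy=3,interpolation=2)); cv2.imwrite('pics/t1.png',cv2.resize(b,None,fx=2.3,fy=2.3,interpolation=2))
E
```

```text
(no output)
```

View pics/t1.png

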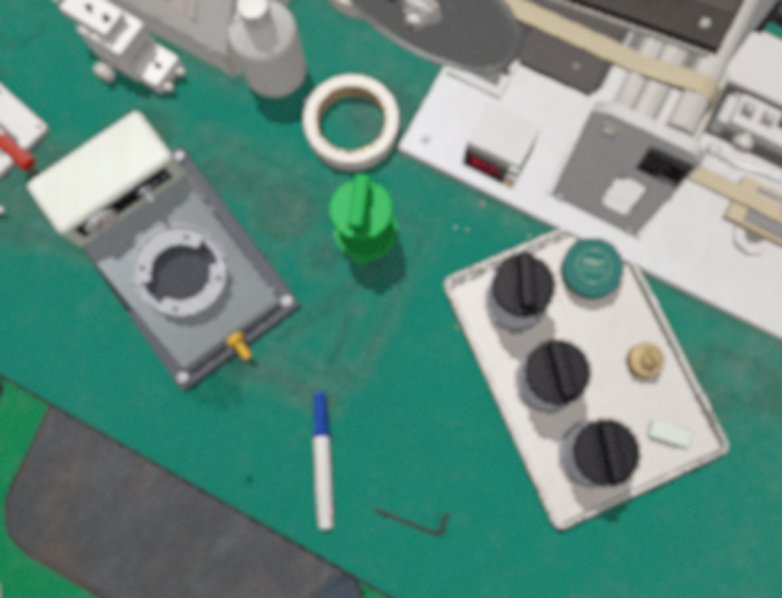

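View pics/s1.png

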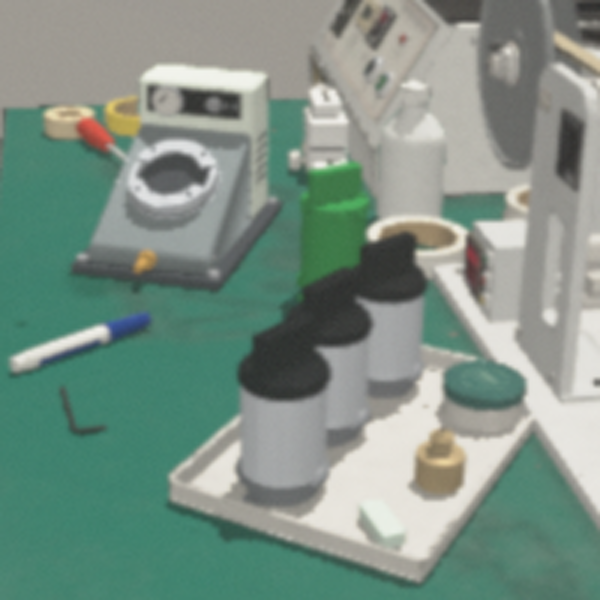

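The three black-capped cartridges stand in the tray, at full-picture pixels (row, col) near (224,327), (262,342) and (297,363). The look-alike is green and stands outside the tray at (197,258), so I exclude it. The collar is at (216,181), and the brass outlet in front of it shows the downhill direction. Next I measure the axes, wings and collar.

```bash
python3 - <<'E'
from h import *
d=get_image('top'); s=get_image('scene')
H=np.argwhere(d['z_map']>0); W=world(d,H)
Hs=np.argwhere(s['z_map']>0); Ws=world(s,Hs)
for n,c in (('far',(.545,-.05)),('mid',(.468,-.087)),('near',(.395,-.125))):
  for nm,P in (('top',W),('scene',Ws)):
    near=np.hypot(*(P[:,:2]-c).T)<.05
    w=P[near&(P[:,2]>.122)&(P[:,2]<.14)]
    cap=P[near&(P[:,2]>.092)&(P[:,2]<.106)]
    m=w[:,:2].mean(0); _,_,v=np.linalg.svd(w[:,:2]-m)
    (x,y),r=cv2.minEnclosingCircle(cap[:,:2].astype(np.float32))
    mr=cv2.minAreaRect(w[:,:2].astype(np.float32))
    print(n,nm,len(w),m.round(4),'wing dir deg',np.degrees(np.arctan2(v[0,1],v[0,0]))%180,'rect',np.round(mr[0],4),np.round(mr[1],3),'capcirc',round(x,4),round(y,4),round(r,4))
for nm,cam,P,HH,d_ in (('top','top',W,H,d),('scene','scene',Ws,Hs,s)):
  get=masks_of(cam,'collar')[0]['pixels']; p=world(d_,np.argwhere(get))
  # plane ransac
  best=None; g=np.random.default_rng(0)
  for _ in range(500):
    a=p[g.choice(len(p),3,False)]; nn=np.cross(a[1]-a[0],a[2]-a[0]); nn/=np.linalg.norm(nn)+1e-12
    if nn[2]<0: nn=-nn
    if nn[2]<.7: continue
    k=abs((p-a[0])@nn)<.002
    if best is None or k.sum()>best.sum(): best=k
  q=p[best]; c=q.mean(0); _,_,v=np.linalg.svd(q-c); nn=v[2]*np.sign(v[2,2])
  ux=np.cross([0,0,1],nn); ux/=np.linalg.norm(ux); uy=np.cross(nn,ux)
  (x,y),r=cv2.minEnclosingCircle(np.c_[(q-c)@ux,(q-c)@uy].astype(np.float32))
  print(nm,len(p),best.sum(),'n',nn.round(3),'tilt',np.degrees(np.arccos(nn[2])),'yaw',np.degrees(np.arctan2(-nn[1],-nn[0])),'center',(c+x*ux+y*uy).round(4),'r',r)
  # dispenser edges: base plate/pump box orientation
  dm=masks_of(cam,'dispenser')[0]['pixels']; q=world(d_,np.argwhere(dm)); t=q[(q[:,2]>.148)&(q[:,2]<.165)]
  mr=cv2.minAreaRect(t[:,:2].astype(np.float32)); print('pumpbox',np.round(mr[0],4),np.round(mr[1],3),mr[2])
E
```

```text
far top 163 [ 0.5554 -0.0656] wing dir deg 0.17575820726386837 rect [ 0.5558 -0.0661] [0.051 0.014] capcirc 0.5558 -0.0662 0.0316
far scene 92 [ 0.5515 -0.0681] wing dir deg 177.97549919222115 rect [ 0.5536 -0.0665] [0.015 0.053] capcirc 0.5545 -0.067 0.0326
mid top 179 [ 0.4709 -0.0928] wing dir deg 11.112423925163455 rect [ 0.472  -0.0933] [0.052 0.014] capcirc 0.4721 -0.0932 0.0319
mid scene 99 [ 0.4668 -0.0961] wing dir deg 10.070586085593021 rect [ 0.469  -0.0938] [0.05  0.013] capcirc 0.469 -0.0944 0.0312
near top 189 [ 0.3963 -0.1325] wing dir deg 7.3419758655982434 rect [ 0.3964 -0.1332] [0.051 0.015] capcirc 0.3966 -0.1334 0.032
near scene 131 [ 0.3928 -0.1354] wing dir deg 4.814472549203941 rect [ 0.3947 -0.1326] [0.052 0.016] capcirc 0.3928 -0.1344 0.0319
top 1258 529 n [-0.41  -0.278  0.869] tilt 29.672458557363974 yaw 34.12427105362635 center [0.5882 0.2736 0.0741] r 0.04534916207194328
pumpbox [0.6621 0.3259] [0.068 0.124] 35.47026062011719
scene 602 178 n [-0.357 -0.267  0.895] tilt 26.46671270388061 yaw 36.87680784204194 center [0.5845 0.2703 0.0705] r 0.04463609308004379
pumpbox [0.6603 0.326 ] [0.067 0.122] 35.58229064941406
```

```bash
cat >> h.py <<'E'
def go(p,yaw=None):
    "rows numbers: shift in tool axes to reach world TCP p; yaw=desired jaw angle (deg, tool down)"
    s=read_state(); M=rot(s).as_matrix(); t=M.T@(np.array(p)-s['position'])
    ja=np.degrees(np.arctan2(M[1,1],M[0,1])); r=None if yaw is None else -((yaw-ja+90)%180-90)
    print('shift',t.round(4),'turn',r); 
E
python3 - <<'E'
from h import *
P=[]
for c in ('top','scene'):
  d=get_image(c); P.append(world(d,np.argwhere(d['z_map']>0)))
P=np.vstack(P); r=np.hypot(P[:,0],P[:,1]); a=np.degrees(np.arctan2(P[:,1],P[:,0]))
for a0 in range(15,90,10):
  print(a0,[ (round(float(r0),2), round(float(np.percentile(q,99.5)),2)) if len(q:=P[(a>a0)&(a<a0+10)&(r>r0)&(r<r0+.1)&(P[:,2]<1.2)][:,2]) else None for r0 in np.arange(.5,1.4,.1)])
go([0.55,0.40,0.36],yaw=95)
E
```

```text
15 [(0.5, 0.04), (0.6, 0.1), (0.7, 0.16), (0.8, 0.13), (0.9, 0.21), (1.0, 0.24), (1.1, 0.24), (1.2, 0.44), (1.3, 0.24)]
25 [(0.5, 0.05), (0.6, 0.14), (0.7, 0.16), (0.8, 0.07), (0.9, 0.04), (1.0, 0.11), (1.1, 0.19), (1.2, 0.22), None]
35 [(0.5, 0.0), (0.6, 0.01), (0.7, 0.01), (0.8, 0.02), (0.9, 0.03), (1.0, 0.03), (1.1, 0.0), None, None]
45 [(0.5, -0.25), (0.6, -0.02), (0.7, 0.0), (0.8, 0.01), (0.9, 0.03), (1.0, 0.01), None, None, None]
55 [(0.5, -0.26), (0.6, -0.02), (0.7, -0.02), (0.8, -0.74), (0.9, -0.74), (1.0, -0.74), (1.1, -0.74), (1.2, -0.74), (1.3, -0.74)]
65 [(0.5, 0.56), (0.6, 0.56), (0.7, -0.05), (0.8, -0.74), (0.9, -0.74), (1.0, -0.74), (1.1, -0.74), (1.2, -0.74), (1.3, -0.74)]
75 [(0.5, 0.56), (0.6, 0.49), (0.7, -0.74), (0.8, -0.74), (0.9, -0.74), (1.0, -0.74), (1.1, -0.74), (1.2, -0.74), None]
85 [(0.5, -0.74), None, None, None, None, None, None, None, None]
shift [-0.1287  0.0756 -0.4008] turn -22.862480747498296
```

The space outward at azimuth 35 to 45° is clear. The interface has no tilt command, so I'll test with an empty gripper whether asking for a pose beyond reach tilts the tool.

{"fn": "send_rows", "kwargs": {
  "commands": [-0.13,0.075,-0.4,-23,-0.13,0.075,-0.4,-23,-0.13,0.075,-0.4,-23,-0.13,0.075,-0.4,-23,-0.13,0.075,-0.4,-23,-0.13,0.075,-0.4,-23,-0.13,0.075,-0.4,-23,-0.13,0.075,-0.4,-23,-0.13,0.075,-0.4,-23,-0.13,0.075,-0.4,-23,-0.13,0.075,-0.4,-23,-0.13,0.075,-0.4,-23]
}}

```text
time: 2.3
position: [0.5527, 0.3986, 0.362]
eef_rot: [0.03, 0.707, 0.03, -0.706]
force: [-0.3, 0.2, 0.0]
gripper_width: 0.0854
```

```bash
python3 - <<'E'
from h import *
s=read_state(); print(s['time'],s['position'],s['joints'].round(3),s['force'].round(2)); print(rot(s).as_matrix().round(3))
go(s['position']+0.5*np.array([np.cos(.628),np.sin(.628),0]))
E
```

```text
2.3 [0.55269479 0.39864927 0.36195437] [ 8.62e-01  4.39e-01  4.10e-01  1.00e-03 -1.54e+00  7.93e-01] [-0.28  0.16  0.  ]
[[ 0.002  0.085 -0.996]
 [ 0.001 -0.996 -0.085]
 [-1.    -0.001 -0.002]]
shift [ 0.001  -0.2585 -0.428 ] turn None
```

{"fn": "send_rows", "kwargs": {
  "commands": [0,-0.26,-0.43,0,0,-0.26,-0.43,0,0,-0.26,-0.43,0,0,-0.26,-0.43,0,0,-0.26,-0.43,0,0,-0.26,-0.43,0,0,-0.26,-0.43,0,0,-0.26,-0.43,0,0,-0.26,-0.43,0,0,-0.26,-0.43,0,0,-0.26,-0.43,0,0,-0.26,-0.43,0]
}}

```text
time: 3.3
position: [0.7389, 0.5356, 0.2865]
eef_rot: [0.024, 0.717, 0.036, -0.696]
force: [-0.7, -0.4, -0.2]
gripper_width: 0.085
```

```bash
python3 - <<'E'
from h import *
s=read_state(); print(s['time'],s['position'],s['joints'].round(3),s['force'].round(2)); print(rot(s).as_matrix().round(3))
E
```

```text
3.3 [0.73885367 0.5355849  0.28654608] [ 0.806  1.057  1.408  0.008 -1.887  0.852] [-0.66 -0.39 -0.25]
[[ 0.03   0.085 -0.996]
 [ 0.019 -0.996 -0.084]
 [-0.999 -0.017 -0.031]]
```

{"fn": "send_rows", "kwargs": {
  "commands": [0,-1.1,-1.7,0,0,-1.1,-1.7,0,0,-1.1,-1.7,0,0,-1.1,-1.7,0,0,-1.1,-1.7,0,0,-1.1,-1.7,0]
}}

```text
time: 3.8
position: [0.7684, 0.5652, 0.2101]
eef_rot: [0.018, 0.726, 0.042, -0.686]
force: [0.6, -0.3, 0.3]
gripper_width: 0.0855
```

```bash
python3 - <<'E'
from h import *
s=read_state(); print(s['time'],s['position'],s['joints'].round(3),s['force'].round(2)); print(rot(s).as_matrix().round(3))
E
```

```text
3.8 [0.76841692 0.56523142 0.21007287] [ 0.807  1.143  1.407  0.015 -1.771  0.852] [ 0.57 -0.28  0.35]
[[ 0.055  0.086 -0.995]
 [ 0.036 -0.996 -0.084]
 [-0.998 -0.031 -0.058]]
```

{"fn": "send_rows", "kwargs": {
  "commands": [-1.2,-1.1,-1.7,0,-1.2,-1.1,-1.7,0,-1.2,-1.1,-1.7,0,-1.2,-1.1,-1.7,0,-1.2,-1.1,-1.7,0,-1.2,-1.1,-1.7,0,-1.2,-1.1,-1.7,0,-1.2,-1.1,-1.7,0,-1.2,-1.1,-1.7,0,-1.2,-1.1,-1.7,0,-1.2,-1.1,-1.7,0,-1.2,-1.1,-1.7,0,-1.2,-1.1,-1.7,0]
}}

```text
time: 4.88
position: [0.7415, 0.556, 0.2964]
eef_rot: [0.012, 0.735, 0.047, -0.676]
force: [0.3, -0.3, -1.2]
gripper_width: 0.0851
```

```bash
python3 - <<'E'
from h import *
s=read_state(); print(s['time'],s['position'],s['joints'].round(3),s['force'].round(2)); print(rot(s).as_matrix().round(3))
E
```

```text
4.8833 [0.74147843 0.55598992 0.29635259] [ 0.824  1.05   1.407  0.024 -1.834  0.839] [ 0.29 -0.26 -1.18]
[[ 0.08   0.087 -0.993]
 [ 0.053 -0.995 -0.082]
 [-0.995 -0.046 -0.085]]
```

Asking beyond reach tilts the tool about 1.7° per call towards azimuth 33°, which is close to the direction I need. Now I check that it also works in reverse at the inner limit, on the way to the tray.

```bash
python3 - <<'E'
from h import *
go([0.36,0.25,0.30])
go([-1,-0.7,0.30])
E
```

```text
shift [-0.0505  0.2713  0.4037] turn None
shift [-0.2101  1.099   1.8326] turn None
```

{"fn": "send_rows", "kwargs": {
  "commands": [-0.05,0.27,0.4,0,-0.05,0.27,0.4,0,-0.05,0.27,0.4,0,-0.05,0.27,0.4,0,-0.05,0.27,0.4,0,-0.05,0.27,0.4,0,-0.05,0.27,0.4,0,-0.05,0.27,0.4,0,-0.05,0.27,0.4,0,-0.05,0.27,0.4,0,-0.05,0.27,0.4,0,-0.05,0.27,0.4,0]
}}

```text
time: 5.88
position: [0.4003, 0.281, 0.3001]
eef_rot: [0.012, 0.735, 0.048, -0.676]
force: [-0.4, -0.1, 1.1]
gripper_width: 0.0856
```

{"fn": "send_rows", "kwargs": {
  "commands": [-0.2,1.1,1.8,0,-0.2,1.1,1.8,0,-0.2,1.1,1.8,0,-0.2,1.1,1.8,0,-0.2,1.1,1.8,0,-0.2,1.1,1.8,0]
}}

```text
time: 6.38
position: [0.2001, 0.1326, 0.2992]
eef_rot: [0.01, 0.735, 0.046, -0.676]
force: [-3.2, 1.1, 1.7]
gripper_width: 0.0854
```

```bash
python3 - <<'E'
from h import *
s=read_state(); print(s['time'],s['position'],s['joints'].round(3),s['force'].round(2)); print(rot(s).as_matrix().round(3))
E
```

```text
6.3833 [0.20009189 0.13255386 0.2991727 ] [ 1.441 -0.518 -0.679  0.075 -1.347  0.195] [-3.23  1.08  1.68]
[[ 0.081  0.081 -0.993]
 [ 0.053 -0.996 -0.077]
 [-0.995 -0.046 -0.085]]
```

```bash
python3 - <<'E'
from h import *
from scipy.optimize import least_squares
D=[([1.518,.385,.008],0,[.192,.595,.231]),([.862,.439,.41],0,[.5527,.3986,.362]),([.806,1.057,1.408],.036,[.7389,.5356,.2865]),([.807,1.143,1.407],.066,[.7684,.5652,.2101]),([.824,1.05,1.407],.096,[.7415,.556,.2964]),([1.441,-.518,-.679],.097*.7,[.2,.1326,.2992])]
def f(p,full=False):
  l1,l2,h,L,d,r0=p; o=[]
  for (a,b,c),t,x in D:
    e=c-b; r=r0+l1*np.sin(b)+l2*np.cos(e)+L*np.sin(t); z=h+l1*np.cos(b)+l2*np.sin(e)-L*np.cos(t)
    o+=[r*np.cos(a)+d*np.sin(a)-x[0], r*np.sin(a)-d*np.cos(a)-x[1], z-x[2]]
  return np.array(o)
r=least_squares(f,[.43,.43,.35,.3,.15,0]); print(r.x.round(3),r.fun.round(3))
l1,l2,h,L,d,r0=r.x
for z in (.1,.2,.3): print(z,[(round(float(np.hypot(r0+l1*np.sin(b)+l2*np.cos(e),d)),3),round(b,2),round(e+b,2)) for e in [-1.41] for b in np.arange(-1.2,2,.02) if abs(h+l1*np.cos(b)+l2*np.sin(e)-L-z)<.008 and -1.07<e+b<1.41])
go([0.27,0.18,.12]); go([-1,-0.75,.12])
E
```

```text
[0.564 0.419 0.151 0.284 0.166 0.004] [ 0.005  0.     0.004  0.004 -0.004  0.003  0.002 -0.002  0.002  0.001
 -0.001  0.001 -0.     0.001 -0.001 -0.015  0.002 -0.009]
0.1 []
0.2 []
0.3 []
shift [ 0.1865 -0.0333 -0.0579] turn None
shift [0.0344 0.7899 1.2752] turn None
```

{"fn": "send_rows", "kwargs": {
  "commands": [0.23,-0.03,-0.03,0,0.23,-0.03,-0.03,0,0.23,-0.03,-0.03,0,0.23,-0.03,-0.03,0,0.23,-0.03,-0.03,0,0.23,-0.03,-0.03,0,0.23,-0.03,-0.03,0]
}}

```text
time: 6.97
position: [0.2454, 0.1743, 0.0708]
eef_rot: [0.014, 0.734, 0.041, -0.678]
force: [-0.2, -1.3, -0.3]
gripper_width: 0.0853
```

{"fn": "send_rows", "kwargs": {
  "commands": [0.03,0.8,1.27,0,0.03,0.8,1.27,0,0.03,0.8,1.27,0]
}}

```text
time: 7.22
position: [0.1905, 0.1293, 0.1181]
eef_rot: [0.017, 0.723, 0.037, -0.69]
force: [-1.0, 1.2, 1.4]
gripper_width: 0.0855
```

```bash
cat > st.py <<'E'
from h import *
s=read_state(); print(s['time'],s['position'].round(4),s['joints'].round(3),s['force'].round(2),s['gripper_width'].round(4)); M=rot(s).as_matrix(); print(M.round(3).tolist(),'tilt',np.degrees(np.arccos(-M[2,0])),'dir',np.degrees(np.arctan2(M[1,0],M[0,0])))
E
python3 st.py
```

```text
Traceback (most recent call last):
  File "st.py", line 2, in <module>
    s=read_state(); print(s['time'],s['position'].round(4),s['joints'].round(3),s['force'].round(2),s['gripper_width'].round(4)); M=rot(s).as_matrix(); print(M.round(3).tolist(),'tilt',np.degrees(np.arccos(-M[2,0])),'dir',np.degrees(np.arctan2(M[1,0],M[0,0])))
                                                                                                    ^^^^^^^^^^^^^^^^^^^^^^^^
AttributeError: 'float' object has no attribute 'round'
```

{"fn": "send_rows", "kwargs": {
  "commands": [0.8,0.8,1.27,0,0.8,0.8,1.27,0]
}}

```text
time: 7.38
position: [0.1671, 0.1075, 0.127]
eef_rot: [0.018, 0.711, 0.036, -0.702]
force: [-0.7, 0.0, -0.2]
gripper_width: 0.0854
```

{"fn": "send_rows", "kwargs": {
  "commands": [0.8,0.8,1.27,0,0.8,0.8,1.27,0]
}}

```text
time: 7.55
position: [0.1427, 0.0809, 0.139]
eef_rot: [-0.018, -0.7, -0.03, 0.713]
force: [-1.6, 0.1, 1.1]
gripper_width: 0.0854
```

```bash
sed -i "s/s\['gripper_width'\].round(4)/s['gripper_width']/" st.py; python3 st.py
```

```text
7.55 [0.1427 0.0809 0.139 ] [ 1.752 -0.632 -1.065 -0.018 -1.117 -0.105] [-1.55  0.1   1.09] 0.08542570392131402
[[-0.02, 0.068, -0.997], [0.017, -0.997, -0.069], [-1.0, -0.018, 0.018]] tilt 1.4899796909635254 dir 139.01467391541516
```

The tilt is reversible and now back to 1.5°. Next I weigh the near cartridge.

```bash
python3 - <<'E'
from h import *
go([.3955,-.133,.2],97); go([.3955,-.133,.106],97)
E
```

```text
shift [-0.0696  0.2295 -0.2364] turn -3.084813754528568
shift [ 0.0244  0.2312 -0.2381] turn -3.084813754528568
```

{"fn": "send_rows", "kwargs": {
  "commands": [-0.08,0.1,-0.1,0,-0.08,0.1,-0.1,-3,-0.08,0.1,-0.1,-3,-0.07,0.23,-0.236,-3,-0.07,0.23,-0.236,-3,-0.07,0.23,-0.236,-3,-0.07,0.23,-0.236,-3,-0.07,0.23,-0.236,-3,-0.07,0.23,-0.236,-3,-0.07,0.23,-0.236,-3]
}}

```text
time: 8.38
position: [0.3445, -0.0895, 0.1953]
eef_rot: [-0.036, -0.701, -0.049, 0.711]
force: [0.7, 3.0, 0.7]
gripper_width: 0.0856
```

```bash
cat > wr.py <<'E'
from h import *
d=get_image('wrist'); save(d['color'],'w%d.png'%int(read_state()['time']*100))
P=world(d,np.argwhere(d['z_map']>0)); s=read_state()
w=P[(P[:,2]>.118)&(P[:,2]<.14)&(np.hypot(*(P[:,:2]-s['position'][:2]).T)<.045)]
mr=cv2.minAreaRect(w[:,:2].astype(np.float32)); m=w[:,:2].mean(0); _,_,v=np.linalg.svd(w[:,:2]-m); print('wing',len(w),m.round(4),'dir',np.degrees(np.arctan2(v[0,1],v[0,0]))%180,np.round(mr[0],4),np.round(mr[1],3),mr[2], 'z',np.median(w[:,2]))
c=mr[0]; a=np.degrees(np.arctan2(v[0,1],v[0,0]))%180
go([*c,.106],a+90)
E
python3 st.py; python3 wr.py
```

```text
8.3833 [ 0.3445 -0.0895  0.1953] [ 0.192 -0.049 -0.622 -0.025 -1.01   1.512] [0.73 2.98 0.68] 0.08559103181177198
[[-0.016, 0.119, -0.993], [0.018, -0.993, -0.12], [-1.0, -0.02, 0.013]] tilt 1.3759962703723567 dir 130.2601995814549
wing 110 [ 0.3745 -0.129 ] dir 24.968941468063747 [ 0.3747 -0.1287] [0.012 0.004] 28.724933624267578 z 0.1282678225925586
shift [ 0.0892  0.0395 -0.0208] turn -18.41130568793551
```

{"fn": "send_rows", "kwargs": {
  "commands": [-0.005,0.049,-0.045,0,-0.005,0.049,-0.045,0,-0.005,0.049,-0.045,0,-0.005,0.049,-0.045,0]
}}

```text
time: 8.77
position: [0.4015, -0.1375, 0.2016]
eef_rot: [-0.034, -0.703, -0.045, 0.709]
force: [-0.4, 0.5, 0.8]
gripper_width: 0.0854
```

```bash
python3 wr.py; python3 st.py; ls pics
```

```text
wing 1261 [ 0.3982 -0.1316] dir 7.553964665892437 [ 0.396  -0.1317] [0.052 0.014] 7.677419185638428 z 0.12929977403483675
shift [ 0.0953 -0.0039  0.003 ] turn -1.0651747052603469
8.8167 [ 0.4005 -0.1368  0.2012] [ 0.046  0.071 -0.485 -0.019 -1.025  1.649] [-0.46  0.08 -1.09] 0.08550460632005075
[[-0.011, 0.113, -0.994], [0.016, -0.993, -0.113], [-1.0, -0.017, 0.009]] tilt 1.109952180286852 dir 125.45220475217789
s0.png
s1.png
t0.png
t1.png
w843.png
w881.png
```

{"fn": "send_rows", "kwargs": {
  "commands": [0,-0.004,0.003,-1,0.04,-0.004,0.003,-1,0.08,-0.004,0.003,-1,0.095,-0.004,0.003,-1,0.095,-0.004,0.003,-1]
}}

```text
time: 9.23
position: [0.392, -0.1305, 0.1042]
eef_rot: [-0.041, -0.699, -0.053, 0.712]
force: [0.3, -1.1, -0.0]
gripper_width: 0.0855
```

{"fn": "send_rows", "kwargs": {
  "commands": [0,0,0,0,0,0,0,0,0,0,0,0,0,0,0,0,0,0,0,0,0,0,0,0],
  "claw": 0,
  "newtons": 60
}}

```text
time: 9.73
position: [0.3925, -0.1306, 0.105]
eef_rot: [-0.041, -0.7, -0.053, 0.711]
force: [1.0, -1.8, 1.7]
gripper_width: 0.0127
```

{"fn": "send_rows", "kwargs": {
  "commands": [-0.02,0,0,0,-0.03,0,0,0,-0.03,0,0,0,-0.03,0,0,0,-0.03,0,0,0]
}}

```text
time: 10.15
position: [0.3922, -0.131, 0.1342]
eef_rot: [-0.04, -0.699, -0.053, 0.712]
force: [0.6, 0.0, -1.4]
gripper_width: 0.013
```

```bash
python3 st.py
```

```text
10.15 [ 0.3922 -0.131   0.1342] [ 0.061  0.143 -0.599 -0.024 -0.846  1.658] [ 0.56  0.04 -1.37] 0.012978987231020454
[[-0.019, 0.132, -0.991], [0.017, -0.991, -0.132], [-1.0, -0.019, 0.016]] tilt 1.4353512759671976 dir 138.34192041097253
```

Near reads about 1.4 N, so it is empty. I put it back and go to mid.

{"fn": "send_rows", "kwargs": {
  "commands": [0.015,0,0,0,0.026,0,0,0,0.029,0,0,0,0.029,0,0,0,0.029,0,0,0]
}}

```text
time: 10.57
position: [0.3909, -0.1309, 0.1049]
eef_rot: [-0.041, -0.698, -0.053, 0.713]
force: [-2.2, -1.4, 3.6]
gripper_width: 0.0129
```

{"fn": "send_rows", "kwargs": {
  "commands": [0,0,0,0,0,0,0,0,0,0,0,0,0,0,0,0],
  "claw": 1
}}

```text
time: 10.9
position: [0.391, -0.1308, 0.1048]
eef_rot: [-0.041, -0.698, -0.053, 0.713]
force: [-0.8, 0.1, -0.1]
gripper_width: 0.0608
```

{"fn": "send_rows", "kwargs": {
  "commands": [-0.04,0,0,0,-0.08,0,0,0,-0.095,-0.025,-0.083,-3,-0.095,-0.025,-0.083,-3,-0.095,-0.025,-0.083,-3,-0.095,-0.025,-0.083,-3,-0.095,-0.025,-0.083,-3]
}}

```text
time: 11.48
position: [0.4712, -0.0964, 0.1978]
eef_rot: [-0.059, -0.696, -0.072, 0.712]
force: [-1.2, -0.2, 0.9]
gripper_width: 0.0855
```

```bash
python3 st.py;python3 wr.py
```

```text
11.4833 [ 0.4712 -0.0964  0.1978] [ 0.124  0.183 -0.36  -0.022 -1.05   1.642] [-1.19 -0.18  0.9 ] 0.08546870797993913
[[-0.024, 0.184, -0.983], [0.016, -0.983, -0.184], [-1.0, -0.02, 0.02]] tilt 1.6416423082419478 dir 145.929426049452
wing 1343 [ 0.4739 -0.0916] dir 11.20397113971407 [ 0.4715 -0.0918] [0.051 0.014] 10.977531433105469 z 0.12927382859287267
shift [ 0.0917 -0.0028 -0.0037] turn -0.636019679359606
```

{"fn": "send_rows", "kwargs": {
  "commands": [0.04,-0.003,-0.003,-1,0.08,-0.003,-0.003,-1,0.092,-0.003,-0.003,-1,0.092,-0.003,-0.003,-1]
}}

```text
time: 11.87
position: [0.4663, -0.0924, 0.102]
eef_rot: [-0.064, -0.692, -0.077, 0.715]
force: [0.1, -0.5, 0.2]
gripper_width: 0.0852
```

{"fn": "send_rows", "kwargs": {
  "commands": [0,0,0,0,0,0,0,0,0,0,0,0,0,0,0,0,0,0,0,0,0,0,0,0],
  "claw": 0,
  "newtons": 60
}}

```text
time: 12.37
position: [0.467, -0.0926, 0.1029]
eef_rot: [-0.064, -0.693, -0.077, 0.714]
force: [1.6, -2.2, 7.0]
gripper_width: 0.0132
```

{"fn": "send_rows", "kwargs": {
  "commands": [-0.02,0,0,0,-0.03,0,0,0,-0.03,0,0,0,-0.03,0,0,0,-0.03,0,0,0]
}}

```text
time: 12.78
position: [0.4664, -0.0929, 0.1315]
eef_rot: [-0.064, -0.692, -0.077, 0.715]
force: [0.3, 0.7, -5.4]
gripper_width: 0.0129
```

```bash
python3 st.py
```

```text
12.7833 [ 0.4664 -0.0929  0.1315] [ 0.132  0.255 -0.455 -0.026 -0.894  1.655] [ 0.26  0.66 -5.44] 0.012879067937288942
[[-0.035, 0.198, -0.98], [0.016, -0.98, -0.199], [-0.999, -0.022, 0.031]] tilt 2.213472058055446 dir 155.91905123327663
```

Mid reads 5.4 N, so it is the full one. I lift it, carry it over to the open side, and turn the wing to the notch direction on the way.

```bash
python3 - <<'E'
from h import *
go([.467,-.092,.36]); go([.62,.45,.36],35.5)
E
```

```text
shift [-0.2283 -0.0059  0.0064] turn None
shift [-0.2252 -0.5067 -0.2512] turn 65.93694242704217
```

{"fn": "send_rows", "kwargs": {
  "commands": [-0.04,0,0,0,-0.08,0,0,0,-0.12,0,0,0,-0.16,0,0,0,-0.2,0,0,0,-0.225,-0.04,-0.02,6,-0.225,-0.08,-0.04,12,-0.225,-0.12,-0.06,18,-0.225,-0.16,-0.08,24,-0.225,-0.2,-0.1,30,-0.225,-0.24,-0.12,36,-0.225,-0.28,-0.14,42,-0.225,-0.32,-0.16,48,-0.225,-0.36,-0.18,54,-0.225,-0.4,-0.2,60,-0.225,-0.44,-0.22,66,-0.225,-0.48,-0.24,66,-0.225,-0.507,-0.25,66],
  "newtons": 100
}}

```text
time: 14.28
position: [0.6122, 0.4235, 0.3561]
eef_rot: [0.322, -0.614, 0.326, 0.643]
force: [2.5, 0.8, -4.9]
gripper_width: 0.0097
```

```bash
python3 st.py; python3 - <<'E'
from h import *
s=read_state()
go(s['position']+np.array([np.cos(.62),np.sin(.62),0])*2)
go(s['position']+np.array([np.cos(.62),np.sin(.62),0])*.25)
E
```

```text
14.2833 [0.6122 0.4235 0.3561] [ 0.806  0.589  0.658 -0.038 -1.658 -0.19 ] [ 2.48  0.76 -4.88] 0.009740901412363683
[[-0.04, -0.814, -0.579], [0.013, -0.58, 0.814], [-0.999, 0.025, 0.033]] tilt 2.3887318102617594 dir 162.1936119066337
shift [-0.0498 -1.9994  0.0037] turn None
shift [-0.0062 -0.2499  0.0005] turn None
```

{"fn": "send_rows", "kwargs": {
  "commands": [-0.02,-0.25,0,0,-0.02,-0.25,0,0,-0.02,-0.25,0,0,-0.02,-0.25,0,0,-0.02,-0.25,0,0,-0.02,-0.25,0,0]
}}

```text
time: 14.78
position: [0.7214, 0.504, 0.3218]
eef_rot: [0.325, -0.616, 0.322, 0.641]
force: [0.0, 1.2, -7.9]
gripper_width: 0.0096
```

{"fn": "send_rows", "kwargs": {
  "commands": [-0.6,-2,0,0,-0.6,-2,0,0]
}}

```text
time: 14.95
position: [0.7298, 0.509, 0.3218]
eef_rot: [0.335, -0.622, 0.313, 0.635]
force: [0.8, 0.3, -4.4]
gripper_width: 0.0097
```

{"fn": "send_rows", "kwargs": {
  "commands": [-0.6,-2,0,0,-0.6,-2,0,0]
}}

```text
time: 15.12
position: [0.7407, 0.5173, 0.3177]
eef_rot: [-0.347, 0.628, -0.301, -0.628]
force: [0.0, -0.8, -5.7]
gripper_width: 0.0095
```

{"fn": "send_rows", "kwargs": {
  "commands": [-0.6,-2,0,0,-0.6,-2,0,0]
}}

```text
time: 15.28
position: [0.7516, 0.5257, 0.3127]
eef_rot: [-0.358, 0.634, -0.29, -0.621]
force: [-0.2, -0.2, -5.3]
gripper_width: 0.0098
```

```bash
python3 st.py
```

```text
15.2833 [0.7516 0.5257 0.3127] [ 0.782  1.025  1.407 -0.012 -1.856 -0.168] [-0.2  -0.21 -5.25] 0.009829908549705117
[[0.06, -0.812, -0.58], [0.076, -0.576, 0.814], [-0.995, -0.093, 0.027]] tilt 5.56448769559382 dir 51.59354674191373
```

{"fn": "send_rows", "kwargs": {
  "commands": [-0.6,-2,-0.3,0,-0.6,-2,-0.3,0]
}}

```text
time: 15.45
position: [0.7673, 0.5241, 0.3099]
eef_rot: [-0.368, 0.64, -0.28, -0.614]
force: [-0.2, -0.7, -4.5]
gripper_width: 0.0099
```

{"fn": "send_rows", "kwargs": {
  "commands": [-0.6,-2,-0.3,0,-0.6,-2,-0.3,0]
}}

```text
time: 15.62
position: [0.782, 0.5211, 0.3098]
eef_rot: [-0.377, 0.645, -0.27, -0.607]
force: [-0.6, 0.4, -5.9]
gripper_width: 0.0097
```

{"fn": "send_rows", "kwargs": {
  "commands": [-0.6,-2,-0.3,0,-0.6,-2,-0.3,0]
}}

```text
time: 15.78
position: [0.7946, 0.5184, 0.3122]
eef_rot: [-0.387, 0.65, -0.26, -0.6]
force: [-0.3, -0.0, -5.2]
gripper_width: 0.01
```

{"fn": "send_rows", "kwargs": {
  "commands": [-0.6,-2,-0.3,0,-0.6,-2,-0.3,0]
}}

```text
time: 15.95
position: [0.8061, 0.5161, 0.317]
eef_rot: [-0.396, 0.655, -0.25, -0.593]
force: [0.8, -0.0, -5.4]
gripper_width: 0.0095
```

{"fn": "send_rows", "kwargs": {
  "commands": [-0.6,-2,-0.3,0,-0.6,-2,-0.3,0]
}}

```text
time: 16.12
position: [0.8164, 0.5135, 0.3243]
eef_rot: [-0.406, 0.66, -0.239, -0.585]
force: [0.3, -0.2, -4.8]
gripper_width: 0.0098
```

```bash
python3 st.py
```

```text
16.1167 [0.8164 0.5135 0.3243] [ 0.733  1.027  1.407  0.018 -1.692 -0.115] [ 0.35 -0.18 -4.82] 0.009800774696093046
[[0.202, -0.791, -0.578], [0.158, -0.556, 0.816], [-0.967, -0.256, 0.013]] tilt 14.869932858087338 dir 38.104329083898016
```

{"fn": "send_rows", "kwargs": {
  "commands": [-0.3,-2,-0.3,0,-0.3,-2,-0.3,0]
}}

```text
time: 16.28
position: [0.8297, 0.5134, 0.3248]
eef_rot: [-0.416, 0.666, -0.229, -0.576]
force: [0.2, -0.2, -5.6]
gripper_width: 0.0096
```

{"fn": "send_rows", "kwargs": {
  "commands": [-0.3,-2,-0.3,0,-0.3,-2,-0.3,0]
}}

```text
time: 16.45
position: [0.8418, 0.5131, 0.3254]
eef_rot: [-0.424, 0.67, -0.219, -0.568]
force: [0.2, 0.2, -6.5]
gripper_width: 0.0097
```

{"fn": "send_rows", "kwargs": {
  "commands": [-0.3,-2,-0.3,0,-0.3,-2,-0.3,0]
}}

```text
time: 16.62
position: [0.8522, 0.512, 0.3298]
eef_rot: [-0.433, 0.675, -0.209, -0.56]
force: [-0.9, -0.7, -6.2]
gripper_width: 0.0095
```

{"fn": "send_rows", "kwargs": {
  "commands": [-0.3,-2,-0.3,0,-0.3,-2,-0.3,0]
}}

```text
time: 16.78
position: [0.8616, 0.5109, 0.3369]
eef_rot: [-0.441, 0.679, -0.199, -0.551]
force: [-0.7, -1.0, -5.3]
gripper_width: 0.0097
```

{"fn": "send_rows", "kwargs": {
  "commands": [-0.3,-2,-0.3,0,-0.3,-2,-0.3,0]
}}

```text
time: 16.95
position: [0.8699, 0.5095, 0.3461]
eef_rot: [-0.45, 0.684, -0.189, -0.542]
force: [0.6, 0.3, -5.4]
gripper_width: 0.0102
```

{"fn": "send_rows", "kwargs": {
  "commands": [-0.3,-2,-0.3,0,-0.3,-2,-0.3,0]
}}

```text
time: 17.12
position: [0.8773, 0.5079, 0.3572]
eef_rot: [-0.459, 0.688, -0.178, -0.533]
force: [0.4, 0.8, -5.7]
gripper_width: 0.0096
```

```bash
python3 st.py
```

```text
17.1167 [0.8773 0.5079 0.3572] [ 0.698  1.018  1.407  0.05  -1.505 -0.08 ] [ 0.41  0.81 -5.67] 0.009566072465055116
[[0.368, -0.734, -0.57], [0.243, -0.516, 0.821], [-0.897, -0.441, -0.011]] tilt 26.18282616585372 dir 33.46885736447434
```

{"fn": "send_rows", "kwargs": {
  "commands": [-0.3,-2,1.3,0,-0.3,-2,1.3,0]
}}

```text
time: 17.28
position: [0.8565, 0.5485, 0.37]
eef_rot: [-0.467, 0.691, -0.171, -0.525]
force: [-1.3, 0.4, -5.3]
gripper_width: 0.0096
```

{"fn": "send_rows", "kwargs": {
  "commands": [-0.3,-2,1.3,0,-0.3,-2,1.3,0]
}}

```text
time: 17.45
position: [0.8319, 0.5916, 0.3814]
eef_rot: [-0.474, 0.694, -0.161, -0.518]
force: [0.7, -0.1, -6.6]
gripper_width: 0.0096
```

```bash
python3 st.py; python3 - <<'E'
from h import *
# collar geometry with depth: rim ring
n=np.array([-.5*np.cos(np.radians(35.5)),-.5*np.sin(np.radians(35.5)),.866])
for c in ('top','scene'):
  d=get_image(c); P=world(d,np.argwhere(d['z_map']>0))
  c0=np.array([.584,.271,.073]); q=P-c0; h=q@n; rad=np.linalg.norm(q-np.outer(h,n),axis=1)
  k=(rad<.055)&(h>.008)&(h<.022); r=P[k]; 
  u=np.array([-np.sin(np.radians(35.5)),np.cos(np.radians(35.5)),0]); v=np.cross(u,n)
  A=np.c_[(r-c0)@u,(r-c0)@v]; (x,y),R_=cv2.minEnclosingCircle(A.astype(np.float32))
  print(c,k.sum(),'med h',np.median((r-c0)@n),'circ',x,y,R_,'pct u',np.percentile(A[:,0],[1,99]),'v',np.percentile(A[:,1],[1,99]))
  # in-hand can
  s=read_state(); T=rot(s).as_matrix(); L=(P-s['position'])@T
  k=(abs(L[:,1])<.05)&(abs(L[:,2])<.05)&(L[:,0]>.01)&(L[:,0]<.08)
  print('can pts',k.sum()); 
E
python3 - <<'E'
from h import *
d=get_image('scene'); save(d['color'],'s2.png'); t=get_image('top'); save(t['color'],'t2.png')
E
```

```text
17.45 [0.8319 0.5916 0.3814] [ 0.808  1.01   1.407  0.114 -1.467 -0.186] [ 0.67 -0.12 -6.62] 0.009630933108724172
[[0.412, -0.715, -0.565], [0.267, -0.499, 0.825], [-0.871, -0.49, -0.015]] tilt 29.377840156873518 dir 32.94572000089564
top 526 med h 0.012459490072306484 circ -0.00100158981513232 0.003567587584257126 0.04299674555659294 pct u [-0.04104914  0.03956428] v [-0.03756691  0.0443573 ]
can pts 0
scene 232 med h 0.010731209058091499 circ -0.0009098911541514099 0.001004178891889751 0.04380447044968605 pct u [-0.03881222  0.03942829] v [-0.03922873  0.0434638 ]
can pts 354
```

```bash
cat >> h.py <<'E'
psi=np.radians(35.5)
n=np.array([-.5*np.cos(psi),-.5*np.sin(psi),.866]); u=np.array([-np.sin(psi),np.cos(psi),0]); v=np.cross(u,n)
C0=np.array([.584,.271,.073])-.001*u+.002*v-.001*n
def cart(foot=(.1007,0,-.0077),ax=(-.9995,0,.031)):
    s=read_state(); M=rot(s).as_matrix(); f=s['position']+M@foot; a=M@ax; w=M[:,2]
    e=f-C0; print('foot rel collar n,u,v (mm)',(np.array([e@n,e@u,e@v])*1e3).round(1),'axis err deg toward u,v',np.degrees([a@u,a@v]).round(2),'wing yaw err deg',np.degrees([w@v]).round(2))
    return s,M,f
def plan(h,du=0,dv=0,**k):
    s,M,f=cart(**k); t=M.T@(C0+h*n+du*u+dv*v-f); print('shift',t.round(4))
E
python3 - <<'E'
from h import *
plan(.06)
d=get_image('scene'); P=world(d,np.argwhere(d['z_map']>0)); s=read_state(); M=rot(s).as_matrix(); L=(P-s['position'])@M
L=L[(abs(L[:,1])<.06)&(abs(L[:,2])<.06)&(L[:,0]>-.03)&(L[:,0]<.13)]
k=L[(L[:,0]>.014)&(L[:,0]<.078)]
from scipy.optimize import least_squares
f=lambda p: np.linalg.norm(np.cross(k-[.05,p[0],p[1]],np.array([1,p[2],p[3]])/np.linalg.norm([1,p[2],p[3]])),axis=1)-.030
r=least_squares(f,[0,0,0,0],loss='soft_l1',f_scale=.003); print(len(k),r.x.round(4),'rms',np.sqrt(np.mean(r.fun**2)),'x range',L[:,0].min(),L[:,0].max())
E
```

```text
foot rel collar n,u,v (mm) [-26.3 108.9 486.2] axis err deg toward u,v [3.   0.77] wing yaw err deg [0.39]
shift [-0.0775  0.4865 -0.114 ]
342 [ 0.0018 -0.0029  0.28   -0.1811] rms 0.005296128956631363 x range -0.029961708938032846 0.12436116811150016
```

```bash
python3 - <<'E'
import cv2
a=cv2.imread('pics/s2.png')[60:260,150:350]; cv2.imwrite('pics/s3.png',cv2.resize(a,None,fx=3,fy=3,interpolation=2))
E
```

```text
(no output)
```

View pics/s3.png

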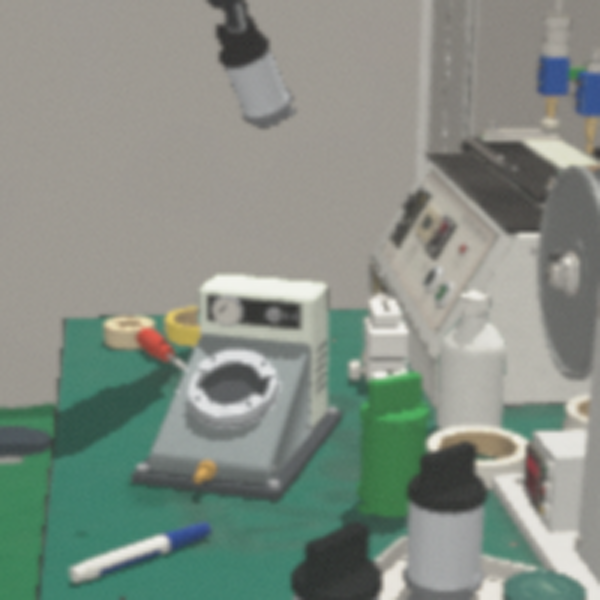

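The crop shows the cartridge held and leaning about 30°, foot outward, with the collar below at crop pixel (230,390). I raise it along the axis first so it clears the pump box, then move over the collar.

{"fn": "send_rows", "kwargs": {
  "commands": [-0.04,0.01,0,0,-0.08,0.03,0,0,-0.12,0.06,-0.02,0,-0.16,0.09,-0.03,0,-0.17,0.13,-0.04,0,-0.17,0.17,-0.05,0,-0.17,0.21,-0.06,0,-0.17,0.25,-0.07,0,-0.17,0.29,-0.08,0,-0.17,0.33,-0.09,0,-0.17,0.37,-0.1,0,-0.17,0.41,-0.11,0,-0.17,0.45,-0.114,0,-0.17,0.486,-0.114,0,-0.17,0.486,-0.114,0,-0.17,0.486,-0.114,0]
}}

```text
time: 19.03
position: [0.4744, 0.2026, 0.2899]
eef_rot: [-0.472, 0.693, -0.166, -0.519]
force: [0.1, 0.3, -6.5]
gripper_width: 0.0093
```

```bash
python3 st.py; python3 - <<'E'
from h import *
plan(.06)
d=get_image('wrist'); save(d['color'],'w_c.png')
P=world(d,np.argwhere(d['z_map']>0)); q=P-C0; h=q@n; A=np.c_[q@u,q@v]
k=(np.hypot(*A.T)<.055)&(h>.004)&(h<.024); print('wrist ring pts',k.sum())
if k.sum()>50: print(np.median(h[k]),cv2.minEnclosingCircle(A[k].astype(np.float32)))
for c in ('top','scene'):
  d=get_image(c); save(d['color'],c+'_c.png')
E
python3 - <<'E'
import cv2,numpy as np
a=cv2.imread('pics/w_c.png'); b=cv2.imread('pics/scene_c.png')[60:260,130:330]; b=cv2.resize(b,(420,420),interpolation=2); a=cv2.resize(a,(380,285)); c=cv2.imread('pics/top_c.png')[130:280,100:300]; c=cv2.resize(c,(380,285),interpolation=2)
o=np.zeros((570,800,3),np.uint8); o[:285,:380]=a; o[285:570,:380]=c; o[:420,380:]=b; cv2.imwrite('pics/mix.png',o)
E
```

```text
19.0333 [0.4744 0.2026 0.2899] [ 0.773 -0.08  -0.567  0.174 -0.597 -0.291] [ 0.08  0.25 -6.46] 0.009335083877505994
[[0.405, -0.721, -0.563], [0.26, -0.499, 0.827], [-0.876, -0.481, -0.015]] tilt 28.785009610133063 dir 32.64850506300933
foot rel collar n,u,v (mm) [152.8  -1.2  -7.5] axis err deg toward u,v [3.15 1.27] wing yaw err deg [0.66]
shift [ 0.0926 -0.0095  0.0035]
wrist ring pts 1048
0.012684759913966937 ((0.0005625654011964798, 0.002265022136271), 0.0428573414683342)
```

View pics/mix.png

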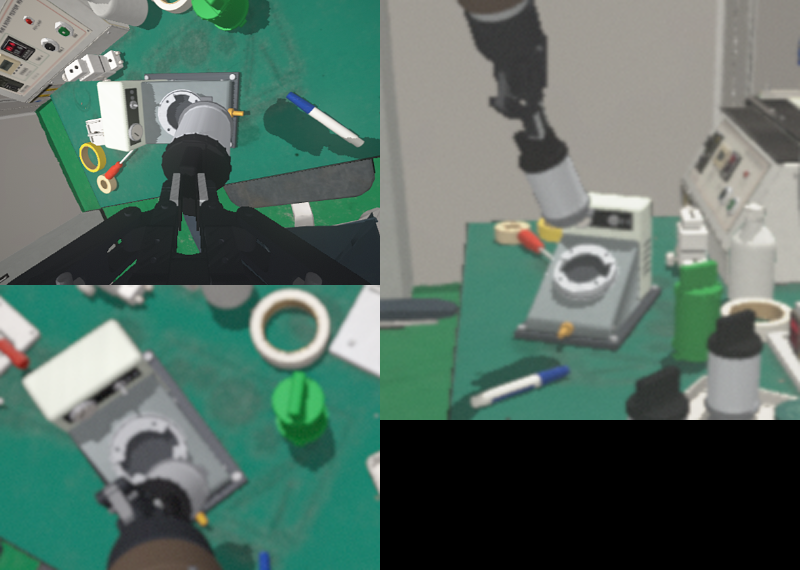

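The wrist view (upper left) shows the can at (210,125) not in line with the fingers, so the cartridge may have shifted in the grip. I fit its axis from the wrist depth.

```bash
cat > fit.py <<'E'
from h import *
from scipy.optimize import least_squares
def fit(cam,lo=.012,hi=.10,verbose=True):
    d=get_image(cam); P=world(d,np.argwhere(d['z_map']>0)); s=read_state(); M=rot(s).as_matrix(); L=(P-s['position'])@M
    L=L[(abs(L[:,1])<.075)&(abs(L[:,2])<.075)&(L[:,0]>lo)&(L[:,0]<hi)]
    p=np.array([0,0,0.1,0])
    def g(p,K):
        a=np.array([1,p[2],p[3]]); a/=np.linalg.norm(a); q=K-[.0,p[0],p[1]]; h=q@a
        return h,np.linalg.norm(q-np.outer(h,a),axis=1)
    for it in range(12):
        h,r=g(p,L); k=(abs(r-.03)<(.03 if it<2 else .012 if it<5 else .005))&(h>.010)&(h<.078)
        K=L[k]
        p=least_squares(lambda p:g(p,K)[1]-.030,p,loss='soft_l1',f_scale=.002).x
    h,r=g(p,L); res=r[k]-.03
    near=(r<.037); hs=np.sort(h[near])
    if verbose: print(cam,k.sum(),'p',p.round(4),'deg y,z',np.degrees(np.arctan(p[2:])).round(1),'rms',res.std().round(4),'h max pct',np.percentile(hs,[90,98,99.5]).round(3))
    # radius profile by h for wide
    for a in np.arange(0.0,.12,.01):
        m=near&(h>=a)&(h<a+.01); 
        if m.sum()>5: print('  h %.2f n %d r med %.4f max %.4f'%(a,m.sum(),np.median(r[m]),np.percentile(r[m],95)))
    return p
if __name__=='__main__':
    for c in ('wrist','scene'): fit(c,-.01,.13)
E
python3 fit.py
```

```text
wrist 5222 p [ 0.0007  0.0124  0.1573 -0.2849] deg y,z [  8.9 -15.9] rms 0.0018 h max pct [0.1   0.111 0.123]
  h 0.00 n 651 r med 0.0282 max 0.0295
  h 0.01 n 340 r med 0.0285 max 0.0293
  h 0.02 n 3255 r med 0.0248 max 0.0306
  h 0.03 n 1377 r med 0.0318 max 0.0330
  h 0.04 n 505 r med 0.0304 max 0.0316
  h 0.05 n 602 r med 0.0301 max 0.0307
  h 0.06 n 543 r med 0.0297 max 0.0302
  h 0.07 n 476 r med 0.0292 max 0.0298
  h 0.08 n 430 r med 0.0287 max 0.0295
  h 0.09 n 377 r med 0.0282 max 0.0294
  h 0.10 n 846 r med 0.0291 max 0.0325
  h 0.11 n 155 r med 0.0306 max 0.0320
scene 424 p [-0.0243  0.0078  0.6217 -0.1927] deg y,z [ 31.9 -10.9] rms 0.0025 h max pct [0.12  0.132 0.135]
  h 0.00 n 9 r med 0.0270 max 0.0323
  h 0.01 n 59 r med 0.0319 max 0.0362
  h 0.02 n 79 r med 0.0278 max 0.0342
  h 0.03 n 92 r med 0.0257 max 0.0318
  h 0.04 n 96 r med 0.0311 max 0.0361
  h 0.05 n 59 r med 0.0334 max 0.0367
  h 0.06 n 92 r med 0.0308 max 0.0341
  h 0.07 n 87 r med 0.0285 max 0.0316
  h 0.08 n 89 r med 0.0256 max 0.0320
  h 0.09 n 82 r med 0.0231 max 0.0341
  h 0.10 n 83 r med 0.0197 max 0.0348
  h 0.11 n 77 r med 0.0181 max 0.0344
```

```bash
python3 - <<'E'
import cv2
a=cv2.imread('pics/w_c.png')[120:340,170:400]; cv2.imwrite('pics/w_c2.png',cv2.resize(a,None,fx=2.6,fy=2.6,interpolation=2))
E
python3 - <<'E'
from h import *
from scipy.optimize import least_squares
d=get_image('wrist'); ms=masks_of('wrist','cartridge_1'); 
for m in ms: print(m['score'],m['at'],m['pixels'].sum())
s=read_state(); M=rot(s).as_matrix()
rc=np.argwhere(ms[0]['pixels']); L=(world(d,rc)-s['position'])@M; col=d['color'][rc[:,0],rc[:,1]].astype(int)
k=(col.mean(1)>90)&(np.abs(L).max(1)<.15); K=L[k]; print(k.sum(),K.min(0),K.max(0))
def res(p,K=K):
    a=np.array([1,p[2],p[3]]); a/=np.linalg.norm(a); q=K-[.06,p[0],p[1]]; h=q@a
    return np.linalg.norm(q-np.outer(h,a),axis=1)-.03
best=None
for y0 in (-.02,0,.02):
  for z0 in (-.02,0,.02):
    r=least_squares(res,[y0,z0,0,0],loss='soft_l1',f_scale=.001)
    if best is None or r.cost<best.cost: best=r
p=best.x; print(p.round(4),np.degrees(np.arctan(p[2:])).round(1),best.cost,np.abs(best.fun).mean())
a=np.array([1,p[2],p[3]]); a/=np.linalg.norm(a); Q=L-[.06,p[0],p[1]]; h=Q@a+.06; r=np.linalg.norm(Q-np.outer(Q@a,a),axis=1)
for x in np.arange(-.03,.14,.005):
  m=(h>=x)&(h<x+.005)
  if m.sum()>3: print('%.3f n%d rmed %.4f rmax %.4f bright %d'%(x,m.sum(),np.median(r[m]),np.percentile(r[m],97),col[m].mean()))
E
```

```text
0.75 [219.7, 290.1] 10930
0.56 [15.3, 341.0] 2702Traceback (most recent call last):
  File "<stdin>", line 7, in <module>
ValueError: operands could not be broadcast together with shapes (10930,) (10892,)
```

View pics/w_c2.png

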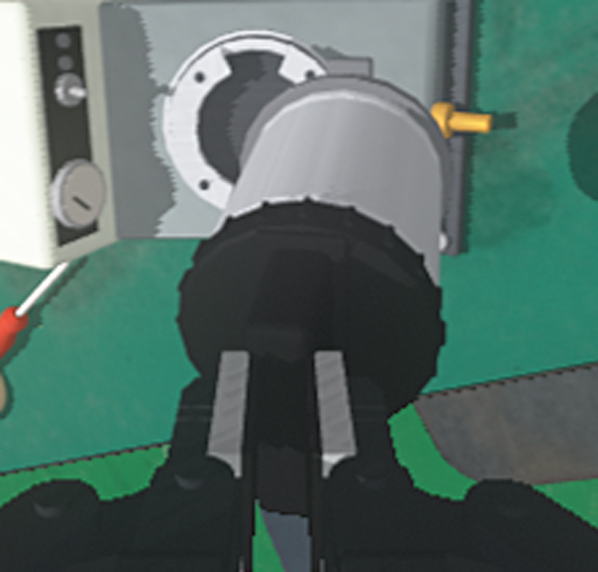

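```bash
cat > fitw.py <<'E'
from h import *
from scipy.optimize import least_squares
def fitw(prof=True):
    d=get_image('wrist'); ms=masks_of('wrist','cartridge_1'); m=[m for m in ms if m['at'][0]>100][0]
    s=read_state(); M=rot(s).as_matrix()
    rc=np.argwhere(m['pixels']&(d['z_map']>0)); L=(world(d,rc)-s['position'])@M; col=d['color'][rc[:,0],rc[:,1]].astype(int).mean(1)
    print('cam in tool',(M.T@(-cv2.Rodrigues(np.array(d['rvec'],float))[0].T@np.ravel(d['tvec'])-s['position'])).round(3))
    K=L[(col>90)&(np.abs(L).max(1)<.15)&(L[:,0]>.02)]
    def rr(p,K):
        a=np.array([1,p[2],p[3]]); a/=np.linalg.norm(a); q=K-[.06,p[0],p[1]]; h=q@a
        return h+.06,np.linalg.norm(q-np.outer(h,a),axis=1)
    best=None
    for it in range(3):
      for y0 in (-.02,0,.02):
       for z0 in (-.02,0,.02):
        r=least_squares(lambda p:rr(p,K)[1]-.03,[y0,z0,0,0],loss='soft_l1',f_scale=.001)
        if best is None or r.cost<best.cost or it and best.fun.size!=len(K): best=r
      h,r_=rr(best.x,K); hi=np.percentile(h,99)
      K=K[(abs(r_-.03)<.004)&(h<hi-.008)] if it<2 else K
    p=best.x; print(len(K),'p',p.round(4),'deg',np.degrees(np.arctan(p[2:])).round(1),'mean|e|',np.abs(best.fun).mean().round(5))
    h,r=rr(p,L)
    if prof:
      for x in np.arange(-.03,.14,.005):
        k=(h>=x)&(h<x+.005)
        if k.sum()>3: print('%.3f n%d r med %.4f p97 %.4f bright %d'%(x,k.sum(),np.median(r[k]),np.percentile(r[k],97),col[k].mean()))
    return p
if __name__=='__main__': fitw()
E
python3 fitw.py
```

```text
cam in tool [-0.143  0.    -0.081]
3039 p [ 0.0098 -0.0043  0.1707 -0.2272] deg [  9.7 -12.8] mean|e| 0.00025
-0.010 n141 r med 0.0120 p97 0.0234 bright 38
-0.005 n1328 r med 0.0159 p97 0.0264 bright 39
0.000 n178 r med 0.0261 p97 0.0270 bright 40
0.005 n170 r med 0.0262 p97 0.0272 bright 40
0.010 n171 r med 0.0262 p97 0.0270 bright 41
0.015 n166 r med 0.0262 p97 0.0269 bright 42
0.020 n1019 r med 0.0248 p97 0.0301 bright 45
0.025 n2955 r med 0.0261 p97 0.0314 bright 44
0.030 n425 r med 0.0311 p97 0.0324 bright 51
0.035 n103 r med 0.0307 p97 0.0318 bright 111
0.040 n405 r med 0.0299 p97 0.0306 bright 165
0.045 n309 r med 0.0300 p97 0.0306 bright 161
0.050 n295 r med 0.0300 p97 0.0305 bright 162
0.055 n276 r med 0.0300 p97 0.0305 bright 161
0.060 n264 r med 0.0300 p97 0.0306 bright 163
0.065 n244 r med 0.0300 p97 0.0305 bright 163
0.070 n227 r med 0.0300 p97 0.0305 bright 163
0.075 n223 r med 0.0300 p97 0.0305 bright 163
0.080 n206 r med 0.0300 p97 0.0305 bright 162
0.085 n192 r med 0.0300 p97 0.0305 bright 164
0.090 n184 r med 0.0299 p97 0.0305 bright 165
0.095 n136 r med 0.0300 p97 0.0304 bright 170
0.100 n612 r med 0.0311 p97 0.0335 bright 143
0.105 n238 r med 0.0331 p97 0.0339 bright 115
0.115 n104 r med 0.0329 p97 0.0346 bright 136
0.120 n10 r med 0.0343 p97 0.0346 bright 120
```

The fit is good (mean error 0.25 mm). The cartridge has slipped: only the top of the wing is held, and the axis is off by about 10° about the wing and 13° about the jaw axis. I work out where that leaves the foot relative to the collar.

```bash
cat >> h.py <<'E'
FT=(.12,.0201,-.0179); AX=(-.9607,-.164,.2183)
E
python3 - <<'E'
from h import *
# collar centre from wrist: seat
print('C0',C0); plan(.06,foot=FT,ax=AX)
s=read_state(); M=rot(s).as_matrix(); w=np.cross(M@np.array(AX),M[:,1]); w/=np.linalg.norm(w); print('wing',w.round(3),'dot v,n',w@v,w@n,w@u,'cart tilt from vert',np.degrees(np.arccos((M@AX)[2])),s['torque'].round(3))
E
```

```text
C0 [0.58639781 0.27148201 0.073134  ]
foot rel collar n,u,v (mm) [133.4  -9.2 -18.4] axis err deg toward u,v [13.65 10.23] wing yaw err deg [0.48]
shift [ 0.073  -0.0192  0.011 ]
wing [ 0.461 -0.863  0.208] dot v,n -0.005231903942987268 0.24329798476184886 -0.9699361380734712 cart tilt from vert 23.806319540528563 [-1.048  1.673  0.   ]
```

```bash
cat >> h.py <<'E'
C0=C0+.0006*u+.002*v-.001*n
E
python3 - <<'E'
from h import *
plan(.03,-.0015,-.001,foot=FT,ax=AX);plan(.012,-.0015,-.001,foot=FT,ax=AX)
E
```

```text
foot rel collar n,u,v (mm) [134.4  -9.8 -20.4] axis err deg toward u,v [13.65 10.23] wing yaw err deg [0.48]
shift [ 0.104  -0.0207  0.0108]
foot rel collar n,u,v (mm) [134.4  -9.8 -20.4] axis err deg toward u,v [13.65 10.23] wing yaw err deg [0.48]
shift [ 0.1219 -0.0209  0.0112]
```

{"fn": "send_rows", "kwargs": {
  "commands": [0.01,-0.01,0.005,0,0.025,-0.02,0.011,0,0.045,-0.021,0.011,0,0.065,-0.021,0.011,0,0.085,-0.021,0.011,0,0.1,-0.021,0.011,0,0.104,-0.021,0.011,0,0.104,-0.021,0.011,0,0.104,-0.021,0.011,0]
}}

```text
time: 20.23
position: [0.5313, 0.2564, 0.2136]
eef_rot: [-0.473, 0.694, -0.162, -0.518]
force: [-0.1, 0.1, -6.1]
gripper_width: 0.0094
```

```bash
python3 - <<'E'
from h import *
import fitw
p=fitw.fitw(False); a=np.array([1,p[2],p[3]]); a/=np.linalg.norm(a); f=np.array([.06,p[0],p[1]])+.0625*a; print(f)
plan(.012,-.0015,-.001,foot=f,ax=-a); print(read_state()['force'],read_state()['time'])
d=get_image('wrist'); P=world(d,np.argwhere(d['z_map']>0)); q=P-C0; h=q@n; A=np.c_[q@u,q@v]
k=(np.hypot(*A.T)<.05)&(np.hypot(*A.T)>.034)&(h>.004)&(h<.02)&((A[:,1]>.005)); print('ring',k.sum(),np.median(h[k]))
rr=lambda c:np.hypot(*(A[k]-c).T)
print(np.percentile(np.hypot(*A[k].T),[1,50,95,99]))
save(d['color'][60:300,150:430],'w_d.png')
E
```

```text
cam in tool [-0.142  0.001 -0.081]
3065 p [ 0.011  -0.004   0.1746 -0.2276] deg [  9.9 -12.8] mean|e| 0.00025
[ 0.12007734  0.02150379 -0.01768882]
foot rel collar n,u,v (mm) [30.9 -1.  -0.4] axis err deg toward u,v [13.66 10.3 ] wing yaw err deg [0.47]
shift [ 0.0189  0.0004 -0.0001]
[ 0.57489962  0.20845454 -6.34857222] 20.3333
ring 571 0.013667664097402051
[0.03420302 0.038771   0.04156008 0.04175618]
```

View pics/w_d.png

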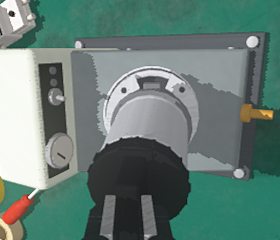

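The wrist crop shows the foot centred over the ring, with the far notch at (150,82) in line with the wing. I lower it to first contact.

{"fn": "send_rows", "kwargs": {
  "commands": [0.005,0,0,0,0.01,0,0,0,0.015,0,0,0,0.019,0,0,0,0.019,0,0,0]
}}

```text
time: 20.8
position: [0.5393, 0.2615, 0.1977]
eef_rot: [-0.474, 0.694, -0.161, -0.518]
force: [-0.3, -1.2, -3.5]
gripper_width: 0.009
```

```bash
cat > chk.py <<'E'
from h import *
import fitw
p=fitw.fitw(False); a=np.array([1,p[2],p[3]]); a/=np.linalg.norm(a); f=np.array([.06,p[0],p[1]])+.0625*a; print(f.round(4))
cart(foot=f,ax=-a); s=read_state(); print(s['force'].round(2),s['time'],s['gripper_width'])
M=rot(s).as_matrix(); print('n,u,v in tool',(M.T@n).round(3),(M.T@u).round(3),(M.T@v).round(3))
E
python3 chk.py
```

```text
cam in tool [-0.143  0.    -0.081]
3049 p [ 0.0103 -0.0041  0.1721 -0.2259] deg [  9.8 -12.7] mean|e| 0.00025
[ 0.1201  0.0207 -0.0177]
foot rel collar n,u,v (mm) [11.7 -1.4 -0.1] axis err deg toward u,v [13.58 10.2 ] wing yaw err deg [0.48]
[ 0.22 -0.25 -6.37] 20.9 0.009615982103971145
n,u,v in tool [-1.     0.011 -0.022] [-0.022  0.009  1.   ] [-0.011 -1.     0.008]
```

{"fn": "send_rows", "kwargs": {
  "commands": [0.003,0,0,0,0.004,0,-0.004,0,0.005,0,-0.008,0,0.006,0,-0.012,0,0.007,0,-0.016,0,0.008,0,-0.02,0,0.009,0,-0.024,0,0.01,0,-0.027,0,0.01,0,-0.027,0],
  "newtons": 40
}}

```text
time: 21.65
position: [0.5619, 0.2437, 0.1989]
eef_rot: [-0.478, 0.696, -0.155, -0.514]
force: [-17.0, -9.6, 25.7]
gripper_width: 0.009
```

```bash
python3 chk.py
```

```text
cam in tool [-0.143  0.    -0.081]
1654 p [0.0151 0.009  0.2556 0.0344] deg [14.3  2. ] mean|e| 0.00019
[0.1205 0.0306 0.0111]
foot rel collar n,u,v (mm) [ 7.  -0.1 -0.2] axis err deg toward u,v [-0.77 13.85] wing yaw err deg [0.38]
[-17.21  -9.19  24.64] 21.75 0.009324072048022217
n,u,v in tool [-1.    -0.006 -0.022] [-0.022  0.006  1.   ] [ 0.006 -1.     0.007]
```

The sideways tilt is now gone (−0.8°) and the lugs are over their notches. Next I rock it downhill towards flush with a light grip.

{"fn": "send_rows", "kwargs": {
  "commands": [-0.001,0.005,0,0,0,0.01,0,0,0.001,0.015,0,0,0.003,0.02,0,0,0.005,0.025,0,0,0.007,0.028,0,0,0.007,0.028,0,0],
  "newtons": 20
}}

```text
time: 22.33
position: [0.5547, 0.2429, 0.1971]
eef_rot: [-0.487, 0.699, -0.136, -0.506]
force: [-13.1, -0.3, 38.5]
gripper_width: 0.0096
```

```bash
python3 chk.py
```

```text
cam in tool [-0.143  0.    -0.081]
2161 p [ 0.0172  0.0046  0.2984 -0.0435] deg [16.6 -2.5] mean|e| 0.0002
[0.1198 0.035  0.002 ]
foot rel collar n,u,v (mm) [ 8.1 -5.5 -5.8] axis err deg toward u,v [ 3.28 13.58] wing yaw err deg [-0.06]
[-13.46   0.73  37.83] 22.4333 0.00918489134708749
n,u,v in tool [-0.999 -0.05  -0.016] [-0.016 -0.002  1.   ] [ 0.05  -0.999 -0.001]
```

{"fn": "send_rows", "kwargs": {
  "commands": [0,0,0,0,0,0,0,0]
}}

```text
time: 22.6
position: [0.5556, 0.2442, 0.1998]
eef_rot: [-0.488, 0.699, -0.133, -0.505]
force: [-0.8, 1.1, -6.3]
gripper_width: 0.0092
```

```bash
python3 chk.py
```

```text
cam in tool [-0.145 -0.003 -0.081]
1988 p [ 0.0121  0.0064  0.2698 -0.0166] deg [15.1 -1. ] mean|e| 0.0002
[0.1203 0.0284 0.0054]
foot rel collar n,u,v (mm) [ 7.1 -1.9 -0.7] axis err deg toward u,v [ 1.8  12.24] wing yaw err deg [-0.06]
[-1.15  1.58 -5.73] 22.7 0.009495729074956683
n,u,v in tool [-0.999 -0.048 -0.016] [-0.016 -0.002  1.   ] [ 0.048 -0.999 -0.001]
```

{"fn": "send_rows", "kwargs": {
  "commands": [0,0,0,0,0,0,0,0,0,0,0,0,0,0,0,0,0,0,0,0],
  "claw": 1
}}

```text
time: 23.12
position: [0.5549, 0.2432, 0.1965]
eef_rot: [-0.487, 0.699, -0.136, -0.506]
force: [-0.5, -0.9, -0.1]
gripper_width: 0.0694
```

```bash
python3 chk.py
```

```text
cam in tool [-0.143  0.    -0.081]
1481 p [0.0308 0.0048 0.0282 0.0183] deg [1.6 1. ] mean|e| 0.00023
[0.1225 0.0326 0.0059]
foot rel collar n,u,v (mm) [ 5.  -1.3 -3.2] axis err deg toward u,v [-0.17 -1.28] wing yaw err deg [-0.07]
[-0.21 -0.47 -0.69] 23.2167 0.08258668455217343
n,u,v in tool [-0.999 -0.051 -0.015] [-0.015 -0.002  1.   ] [ 0.051 -0.999 -0.001]
```

```bash
python3 - <<'E'
from h import *
import fitw
p=fitw.fitw(True)
s=read_state(); M=rot(s).as_matrix(); a=np.array([1,p[2],p[3]]); a/=np.linalg.norm(a)
for hh in (0,.06,.1225): 
  q=s['position']+M@(np.array([.06,p[0],p[1]])+(hh-.06)*a)-C0; print(hh,(np.array([q@n,q@u,q@v])*1e3).round(1))
print('rot err tool x vs -n',np.degrees(np.arccos(-M[:,0]@n)))
E
```

```text
cam in tool [-0.143 -0.    -0.081]
1429 p [0.0294 0.0048 0.0448 0.0173] deg [2.6 1. ] mean|e| 0.00022
-0.005 n1769 r med 0.0130 p97 0.0243 bright 36
0.000 n692 r med 0.0166 p97 0.0265 bright 36
0.005 n161 r med 0.0250 p97 0.0266 bright 38
0.010 n145 r med 0.0256 p97 0.0266 bright 40
0.015 n131 r med 0.0259 p97 0.0266 bright 40
0.020 n129 r med 0.0253 p97 0.0265 bright 40
0.025 n4383 r med 0.0239 p97 0.0301 bright 42
0.030 n727 r med 0.0302 p97 0.0320 bright 45
0.035 n174 r med 0.0310 p97 0.0323 bright 83
0.040 n36 r med 0.0297 p97 0.0302 bright 156
0.045 n142 r med 0.0299 p97 0.0303 bright 155
0.050 n138 r med 0.0299 p97 0.0303 bright 153
0.055 n138 r med 0.0299 p97 0.0303 bright 156
0.060 n139 r med 0.0299 p97 0.0303 bright 156
0.065 n110 r med 0.0300 p97 0.0303 bright 155
0.070 n122 r med 0.0300 p97 0.0303 bright 154
0.075 n101 r med 0.0300 p97 0.0304 bright 155
0.080 n99 r med 0.0300 p97 0.0303 bright 155
0.085 n102 r med 0.0300 p97 0.0304 bright 155
0.090 n87 r med 0.0300 p97 0.0304 bright 157
0.095 n87 r med 0.0300 p97 0.0304 bright 157
0.100 n67 r med 0.0301 p97 0.0304 bright 166
0.105 n548 r med 0.0318 p97 0.0337 bright 126
0.110 n57 r med 0.0336 p97 0.0353 bright 141
0.115 n10 r med 0.0333 p97 0.0347 bright 121
0.120 n49 r med 0.0335 p97 0.0346 bright 122
0.125 n13 r med 0.0662 p97 0.0765 bright 75
0.130 n21 r med 0.0672 p97 0.0818 bright 98
0 [127.6  -1.6  -4. ]
0.06 [67.6 -1.5 -3.7]
0.1225 [ 5.1 -1.4 -3.4]
rot err tool x vs -n 3.011212110547228
```

It has dropped flush: axis error about 1°, foot about 2 mm from my estimate of the seat. I regrasp the wing properly, with the tips just above the cap, and press gently home.

{"fn": "send_rows", "kwargs": {
  "commands": [0,0.015,0.002,0,0,0.027,0.004,0,0,0.027,0.004,0,0.008,0.027,0.004,0,0.015,0.027,0.004,0,0.02,0.027,0.004,0,0.02,0.027,0.004,0]
}}

```text
time: 23.9
position: [0.5477, 0.237, 0.1718]
eef_rot: [-0.485, 0.695, -0.136, -0.513]
force: [-1.1, -0.1, 0.3]
gripper_width: 0.0852
```

{"fn": "send_rows", "kwargs": {
  "commands": [0,0,0,0,0,0,0,0,0,0,0,0,0,0,0,0,0,0,0,0,0,0,0,0],
  "claw": 0,
  "newtons": 50
}}

```text
time: 24.4
position: [0.5461, 0.2353, 0.1704]
eef_rot: [-0.484, 0.694, -0.139, -0.514]
force: [-6.3, -5.0, -1.3]
gripper_width: 0.0125
```

{"fn": "send_rows", "kwargs": {
  "commands": [0.003,0,0,0,0.003,0,0,0]
}}

```text
time: 24.57
position: [0.5458, 0.2343, 0.169]
eef_rot: [-0.483, 0.694, -0.14, -0.515]
force: [-17.2, -6.2, 15.7]
gripper_width: 0.0129
```

```bash
sed -i 's/fitw(False)/fitw(True)/' chk.py; python3 chk.py | grep -v '^0.0[4-9]'; python3 st.py
```

```text
cam in tool [-0.143  0.    -0.081]
1717 p [0.0023 0.0058 0.0355 0.0095] deg [2.  0.5] mean|e| 0.00019
-0.020 n2481 r med 0.0134 p97 0.0250 bright 36
-0.015 n284 r med 0.0256 p97 0.0266 bright 38
-0.010 n123 r med 0.0262 p97 0.0268 bright 44
-0.005 n111 r med 0.0262 p97 0.0268 bright 43
0.000 n102 r med 0.0262 p97 0.0267 bright 43
0.005 n92 r med 0.0262 p97 0.0282 bright 44
0.010 n3472 r med 0.0258 p97 0.0307 bright 46
0.015 n391 r med 0.0310 p97 0.0322 bright 50
0.020 n165 r med 0.0310 p97 0.0322 bright 74
0.025 n93 r med 0.0298 p97 0.0303 bright 144
0.030 n188 r med 0.0300 p97 0.0303 bright 148
0.035 n181 r med 0.0300 p97 0.0304 bright 149
0.100 n33 r med 0.0333 p97 0.0353 bright 134
0.105 n32 r med 0.0332 p97 0.0345 bright 124
0.110 n9 r med 0.0557 p97 0.0778 bright 84
[0.1225 0.0045 0.0064]
foot rel collar n,u,v (mm) [-11.2  -1.2  -2.2] axis err deg toward u,v [-0.36  0.24] wing yaw err deg [0.02]
[-16.46  -5.27  15.23] 24.6667 0.01269209729388733
n,u,v in tool [-0.999 -0.031 -0.003] [-0.003  0.     1.   ] [ 0.031 -0.999  0.   ]
24.6667 [0.5457 0.2343 0.169 ] [ 0.69   0.192 -0.666  0.25  -0.165 -0.307] [-16.46  -5.27  15.23] 0.01269209729388733
[[0.431, -0.692, -0.579], [0.303, -0.493, 0.815], [-0.85, -0.527, -0.003]] tilt 31.794284599515606 dir 35.14536101442398
```

Seated: foot about 1 mm from the estimate, axis within 0.5°, press reaction about 20 N. Now I turn it clockwise.

{"fn": "send_rows", "kwargs": {
  "commands": [0.001,0,0,6,0.001,0,0,12,0.001,0,0,18,0.001,0,0,24,0.001,0,0,30,0.001,0,0,30]
}}

```text
time: 25.17
position: [0.5457, 0.234, 0.169]
eef_rot: [0.648, -0.544, 0.269, 0.46]
force: [-6.9, -3.2, 7.4]
gripper_width: 0.013
```

```bash
python3 chk.py | grep -v '^0.0[4-9]'|tail -4; python3 st.py; python3 -c "
from h import *
print(read_state()['torque'])"
```

```text
[0.1225 0.0047 0.0041]
foot rel collar n,u,v (mm) [-11.   -2.    0.1] axis err deg toward u,v [-0.42 -0.07] wing yaw err deg [28.67]
[-7.   -2.18  8.09] 25.2667 0.01314872269511771
n,u,v in tool [-0.999 -0.029  0.012] [-0.004  0.501  0.866] [ 0.031 -0.865  0.5  ]
25.2667 [0.5456 0.234  0.169 ] [ 0.69   0.191 -0.668  0.254 -0.163 -0.835] [-7.   -2.18  8.09] 0.01314872269511771
[[0.431, -0.889, -0.155], [0.303, -0.019, 0.953], [-0.85, -0.458, 0.261]] tilt 31.79867424713376 dir 35.09598128657788
[-0.81487943  1.75368486  0.12654871]
```

{"fn": "send_rows", "kwargs": {
  "commands": [0,0,0,6,0,0,0,12,0,0,0,18,0,0,0,24,0,0,0,30,0,0,0,36,0,0,0,42,0,0,0,46,0,0,0,50,0,0,0,53,0,0,0,55,0,0,0,55]
}}

```text
time: 26.27
position: [0.5443, 0.2344, 0.1695]
eef_rot: [0.824, -0.189, 0.45, 0.287]
force: [-11.3, -0.6, 7.6]
gripper_width: 0.0131
```

```bash
python3 chk.py | tail -4; python3 st.py; python3 -c "
from h import *
print(read_state()['torque'])"
```

```text
[0.1224 0.0087 0.0013]
foot rel collar n,u,v (mm) [-10.    2.1   2. ] axis err deg toward u,v [-2.99 -0.43] wing yaw err deg [57.]
[-11.23   0.41   8.66] 26.3667 0.012767017633470398
n,u,v in tool [-1.    -0.006  0.03 ] [-0.003  0.995  0.096] [ 0.03  -0.096  0.995]
26.3667 [0.5443 0.2344 0.1695] [ 0.692  0.189 -0.67   0.256 -0.165 -1.789] [-11.23   0.41   8.66] 0.012767017633470398
[[0.43, -0.643, 0.633], [0.303, 0.764, 0.57], [-0.85, -0.054, 0.523]] tilt 31.740050444981886 dir 35.12460022632975
[-0.48322968  2.76925978  2.59696133]
```

{"fn": "send_rows", "kwargs": {
  "commands": [0,0,0,-2,0,0,0,-2]
}}

```text
time: 26.53
position: [0.543, 0.2346, 0.169]
eef_rot: [0.82, -0.206, 0.445, 0.296]
force: [-5.8, 1.5, 3.5]
gripper_width: 0.0129
```

{"fn": "send_rows", "kwargs": {
  "commands": [0,0,0,0,0,0,0,0,0,0,0,0,0,0,0,0,0,0,0,0,0,0,0,0],
  "claw": 1
}}

```text
time: 27.03
position: [0.5433, 0.2345, 0.1692]
eef_rot: [0.82, -0.206, 0.445, 0.296]
force: [0.7, 0.2, 0.3]
gripper_width: 0.0834
```

{"fn": "send_rows", "kwargs": {
  "commands": [-0.02,0,0,0,-0.04,0,0,0,-0.08,0,0,0,-0.1,0,0,0,-0.1,0,0,0]
}}

```text
time: 27.45
position: [0.501, 0.2047, 0.2601]
eef_rot: [0.822, -0.204, 0.441, 0.296]
force: [0.4, 0.9, -0.3]
gripper_width: 0.0853
```

```bash
python3 st.py; python3 - <<'E'
from h import *
from scipy.optimize import least_squares
d=get_image('wrist'); save(d['color'],'w_f.png'); t=get_image('top'); save(t['color'],'t_f.png'); sc=get_image('scene'); save(sc['color'],'s_f.png')
for nm,dd in (('wrist',d),('top',t)):
  P=world(dd,np.argwhere(dd['z_map']>0))-C0; H=P@n; A=np.c_[P@u,P@v]; r=np.hypot(*A.T)
  w=A[(H>.118)&(H<.135)&(r<.04)]; cap=H[(H>.09)&(H<.106)&(r<.03)]
  if len(w)>20:
    _,_,vv=np.linalg.svd(w-w.mean(0)); mr=cv2.minAreaRect(w.astype(np.float32)); print(nm,len(w),'wing angle from u',np.degrees(np.arctan2(vv[0,1],vv[0,0])),'rect',np.round(mr[0],4),np.round(mr[1],3),'wing top h',np.percentile(H[(H>.118)&(H<.135)&(r<.025)],[50,90]),'cap h',np.median(cap))
P=world(t,np.argwhere(t['z_map']>0))
for c in ((.555,-.066),(.396,-.132)):
  k=(np.hypot(*(P[:,:2]-c).T)<.05)&(P[:,2]>.118)&(P[:,2]<.14); mr=cv2.minAreaRect(P[k][:,:2].astype(np.float32)); print(c,k.sum(),mr,np.median(P[k][:,2]))
a=cv2.resize(sc['color'][90:290,150:380],(400,348)); b=cv2.resize(t['color'][110:330,90:420],(400,267)); e=cv2.resize(d['color'],(400,300))
o=np.zeros((600,800,3),np.uint8); o[:348,:400]=a; o[:267,400:]=b; o[290:590,400:]=e; save(o,'fin.png')
E
```

```text
27.45 [0.501  0.2047 0.2601] [ 0.716 -0.018 -0.597  0.129 -0.435 -1.634] [ 0.43  0.88 -0.28] 0.08531168887160885
[[0.436, -0.668, 0.604], [0.308, 0.741, 0.597], [-0.846, -0.075, 0.528]] tilt 32.234245106180985 dir 35.20645872261262
wrist 1133 wing angle from u 73.05072755386539 rect [ 0.0005 -0.0054] [0.052 0.014] wing top h [0.12776753 0.12872028] cap h 0.09813411466738751
top 201 wing angle from u -107.24177622813635 rect [-0.0006 -0.0044] [0.052 0.014] wing top h [0.12831349 0.13005048] cap h 0.0989990048651106
(0.555, -0.066) 170 ((0.5559329986572266, -0.06609214097261429), (0.051829926669597626, 0.014169753529131413), 0.35226455330848694) 0.1300760280549158
(0.396, -0.132) 197 ((0.393822580575943, -0.12848907709121704), (0.05170558765530586, 0.014663733541965485), 8.582271575927734) 0.12987781977122329
```

View pics/fin.png

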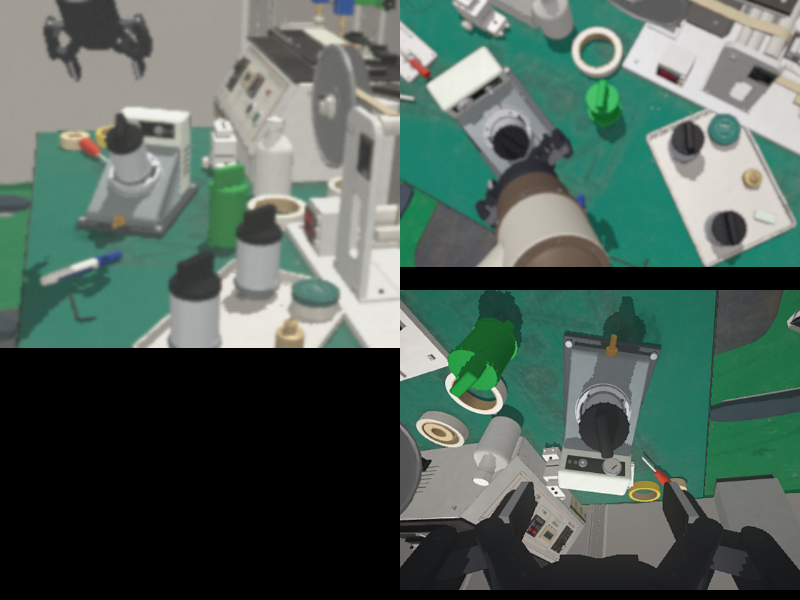

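The cartridge is locked in and upright in the collar, and the empties and bystanders are where they were. The wing reads 73° though, short of the stated stop near 80°. I have the time, so I regrasp and turn it to the stop.

```bash
python3 - <<'E'
from h import *
s=read_state(); M=rot(s).as_matrix()
ang=np.degrees(np.arctan2(M[:,2]@v,M[:,2]@u)); print('tool z angle',ang)
for h in (.14,.105): print(h,(M.T@(C0+h*n+.0*u-.005*v-s['position'])).round(4))
E
```

```text
tool z angle 82.2134338930332
0.14 [ 0.0723  0.0057 -0.0001]
0.105 [ 0.1073  0.0059 -0.0011]
```

{"fn": "send_rows", "kwargs": {
  "commands": [0.03,0.006,0,-5,0.06,0.006,0,-9,0.085,0.006,0,-9,0.1,0.006,0,-9,0.105,0.006,0,-9,0.105,0.006,0,-9]
}}

```text
time: 28.1
position: [0.5424, 0.2394, 0.1633]
eef_rot: [0.799, -0.269, 0.424, 0.331]
force: [0.0, -0.1, 0.5]
gripper_width: 0.0856
```

{"fn": "send_rows", "kwargs": {
  "commands": [0,0,0,0,0,0,0,0,0,0,0,0,0,0,0,0,0,0,0,0,0,0,0,0],
  "claw": 0,
  "newtons": 60
}}

```text
time: 28.6
position: [0.5424, 0.2396, 0.1642]
eef_rot: [0.8, -0.269, 0.423, 0.331]
force: [-11.9, 0.4, 12.4]
gripper_width: 0.0127
```

{"fn": "send_rows", "kwargs": {
  "commands": [0,0,0,3,0,0,0,6,0,0,0,9,0,0,0,11,0,0,0,11]
}}

```text
time: 29.02
position: [0.542, 0.2394, 0.164]
eef_rot: [0.821, -0.194, 0.452, 0.29]
force: [1.2, -1.8, -0.6]
gripper_width: 0.0124
```

```bash
python3 - <<'E'
from h import *
s=read_state(); M=rot(s).as_matrix()
print('tool z angle',np.degrees(np.arctan2(M[:,2]@v,M[:,2]@u)),s['force'].round(1),s['torque'].round(2),s['gripper_width'],'torque about n',s['torque']@n)
E
```

```text
tool z angle 83.85219159002362 [ 1.2 -1.8 -0.6] [-1.79  0.49  1.16] 0.0124458039587214 torque about n 1.5889005189634835
```

{"fn": "send_rows", "kwargs": {
  "commands": [0,0,0,0,0,0,0,0,0,0,0,0,0,0,0,0,0,0,0,0,0,0,0,0],
  "claw": 1
}}

```text
time: 29.52
position: [0.5421, 0.2394, 0.1641]
eef_rot: [0.821, -0.194, 0.452, 0.29]
force: [-0.5, 0.5, -0.2]
gripper_width: 0.0833
```

{"fn": "send_rows", "kwargs": {
  "commands": [-0.02,0,0,0,-0.04,0,0,0,-0.08,0,0,0,-0.12,0,0,0,-0.15,0,0,0,-0.15,0,0,0,-0.15,0,0,0]
}}

```text
time: 30.1
position: [0.4787, 0.1943, 0.2949]
eef_rot: [0.822, -0.192, 0.45, 0.291]
force: [0.2, 0.1, -0.4]
gripper_width: 0.0856
```

```bash
python3 - <<'E'
from h import *
from scipy.optimize import least_squares
s=read_state(); print(s['time'],s['position'],s['force'].round(2),s['gripper_width'])
for nm in ('wrist','top','scene'):
  dd=get_image(nm); P=world(dd,np.argwhere(dd['z_map']>0))-C0; H=P@n; A=np.c_[P@u,P@v]; r=np.hypot(*A.T)
  w=A[(H>.118)&(H<.135)&(r<.04)]
  if len(w)>20:
    _,_,vv=np.linalg.svd(w-w.mean(0)); mr=cv2.minAreaRect(w.astype(np.float32)); print(nm,len(w),'wing angle',np.degrees(np.arctan2(vv[0,1],vv[0,0]))%180,'rect',np.round(mr[0],4),np.round(mr[1],3),mr[2],'cap h',np.median(H[(H>.09)&(H<.106)&(r<.03)]))
  k=(H>.03)&(H<.075)&(r<.05); K=np.c_[A[k],H[k]]
  if k.sum()>100:
    f=lambda p:np.hypot(K[:,0]-p[0]-p[2]*K[:,2],K[:,1]-p[1]-p[3]*K[:,2])-.03
    q=least_squares(f,[0,0,0,0],loss='soft_l1',f_scale=.001).x; print(nm,'can axis: foot u,v',q[:2].round(4),'tilt deg',np.degrees(q[2:]).round(2),k.sum())
t=get_image('top')
for nme in ('felt_tin','weight_1','rubber_stick_1','tape_white'):
  m=masks_of('top',nme)
  if m: print(nme,np.round(m[0]['at']),np.median(world(t,np.argwhere(m[0]['pixels'])),0).round(3))
E
```

```text
30.1 [0.47872389 0.19430853 0.29486151] [ 0.2   0.11 -0.42] 0.085633389161288
wrist 831 wing angle 79.202891442393 rect [ 0.     -0.0048] [0.052 0.014] 79.10653686523438 cap h 0.09818435634414217
wrist can axis: foot u,v [-0.0001 -0.0044] tilt deg [ 0.09 -0.04] 285
top 197 wing angle 79.73714885568131 rect [-0.0012 -0.004 ] [0.052 0.014] 79.60848236083984 cap h 0.09896927653208121
scene 87 wing angle 79.7426245542992 rect [ 0.0002 -0.0057] [0.054 0.014] 78.47982788085938 cap h 0.09782845826692399
scene can axis: foot u,v [ 0.0009 -0.0056] tilt deg [0.58 1.07] 229
felt_tin [216. 360.] [ 0.585 -0.146  0.032]
weight_1 [255. 381.] [ 0.488 -0.192  0.029]
rubber_stick_1 [287. 393.] [ 0.413 -0.217  0.015]
tape_white [137. 250.] [0.768 0.103 0.026]
```

The cartridge is now at 79.5°, against the stop, flush and coaxial, and the robot is clear of everything. I hand in.

```bash
python3 -c "
from cell import *
print(sign_off())"
```

```text
the job is handed in; nothing more can be done
None
```

The full cartridge is locked in the dispenser's collar and released, and I handed the job in at about 30 s of the 64 s allowed. The hand-in gives no verdict, so what follows rests on my own last checks.

- **Finding the full one:** I weighed two of the three. The cartridge nearest the robot read about 1.4 N (empty). The middle one read about 5.4 N (full), so the third was never touched.
- **Tilting the tool:** the moves have no tilt command. I got the 30° lean by repeatedly asking for poses just out of reach.
- **Slip:** the cartridge slipped in the grip at some point after the weighing lift. I noticed this from the wrist camera before inserting. I rocked it into the collar, let it settle flush, regrasped the wing and turned it clockwise.
- **Turning:** after the first turn the wing stood at only 73°. I regrasped it and turned it to the stop.

Last checks:
- **Cartridge in the collar:** the wing is at 79 to 80° in all three cameras. The axis is within about 0.1° of the collar's by the wrist camera and about 1° by the noisier scene camera. The cap is at its seated height.
- **Foot position:** the foot reads 4 to 5.6 mm downhill of my estimated collar centre, close to the 6 mm limit. The collar leaves only 3 mm of play, so I take the rest as error in my estimate of the centre.
- **Weight on the dispenser:** I had no direct reading of this. After release the wrist force was about zero.
- **Rest of the scene:** after the first release, both empties stood upright in the tray. The tin, weight, rubber block and tape measured within about 7 mm of their starting positions, which is within what the measurement can tell.

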